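Check the storage cassettes for seated lids and square corners

ROBOT

A 6-joint arm with a two-finger parallel gripper is mounted at the origin on a cart in front of the work surface, level with it; the furniture and walls round the work are solid. World frame = base frame: x ahead of the robot, y to its left, z up, the work surface at z = 0. Lengths are in m, angles in rad, forces in N, time in s.
With the tool pointing down it reaches from about 0.425 to 0.925 m from the base axis. Payload 12.5 kg.
Tool frame: the origin (TCP) lies at the very end of the fingers, on their centre line; the grasp point (between the pads) lies 19 mm behind it; z points along the fingers, y is the line along which they close (so a half turn about z gives the same grasp; the last joint's range is limited). The gripper opens to 85 mm and grips with 20 to 120 N. Pads are 22 mm wide; open, the fingers measure 114 mm over their backs; the gripper's body (76 mm by 85 mm) begins 54 mm behind the grasp point. The pads swing forward as they close: fully open they stand 13 mm farther back than shut.
Start: joints at [1.067, 0.491, 1.559, -0, 1.092, -0.106], TCP at [0.242, 0.576, 0.231] pointing down, gripper open.
Joint ranges: [-3.1, 3.1], [-0.84, 2.19], [0.05, 2.79], [-1.13, 4.28], [0.06, 2.93], [-2.69, 2.69]. Speed limits (rad/s): [2.22, 2.22, 2.79, 3.14, 3.14, 3.14].

INTERFACE

Orientations are given as a unit quaternion [x, y, z, w].
In Python, from station import bot gives the robot as it stands.
- The arm moves only by the shell command python3 -m inch 'ROWS'. ROWS is a JSON object of lists of equal length, an entry for each row: "delta_pos": the shift along the tool's x, y, z in m, a list of three; "spin": the turn about the tool's z in rad; "claw": the opening, from 0 (shut) to 1 (fully open). A call has 1 to 8 rows; each row shifts and turns the commanded pose from where the row before left it, along the tool's axes as they then stand; what a row does not reach is not made up. A row lasts 1/12 s, in which the tool goes at most 41.7 mm and 7.16 degrees, less where a joint would pass 70% of its speed; a pose out of reach is approached as far as the arm can. A call with a gripper value outside its range is refused whole. The fingers move at their own pace and stop on an object; the grip force is fixed at half the most. Time passes only in rows, so rows that do not move let the fingers close. It gives the time, the measured TCP pose, the force, the opening and the grip force at its end, in the units of the state.
- bot.sense(): the state, without advancing time (a new reading comes with each control period).
- bot.capture(name): name is "scene" or "top" or "wrist"; returns a dict with "pixels" (384x512x3 uint8, red, green, blue), "fx", "fy", "cx", "cy" (pixels), "R" (3x3) and "t" (3): a world point X has camera coordinates R X + t; the wrist camera has in their place "T_tool_cam" (4x4, takes a point from camera to tool coordinates, whose origin is the TCP and whose axes are the flange's). Camera axes: x right, y down, z forward; pixel columns grow to the right and rows downward; lengths in m; the calibration is good to about 2 mm. The wrist camera is an equidistant fisheye: a pixel r from the principal point sees the ray r / f radians off the axis. A picture is of the moment at which its call begins: read the wrist's pose just before it. There is no depth.
- bot.job_done(): hands the job in; it is judged then, once.
The state is a dict: "clock": time; "joint_pos": joint angles; "joint_velocities": joint speeds; "tau": joint torques, N m; "eef_pos": TCP position; "tool_rot": TCP orientation; "ft_force": force on the tool from outside, world axes, zero at the start; "wrist_torque": the same for the moment, N m; "gripper_width": opening from 0.0 (shut) to 1.0 (fully open); "gripper_force": force on a finger pad.
Only numpy, scipy, OpenCV 4.12 (cv2) and the standard library are available. Lean on these libraries where they do the work, as an engineer would, in place of code of your own. Each camera call takes 0.05 s, during which the arm holds its last target. There are 200 camera calls.

TASK

Two or three white storage cassettes stand on the desk with their grey lids not quite down. First press every lid fully home; then take the corner square by its handle and, from the tallest cassette to the lowest, hold it level and press it for a moment round the cassette's front right corner (beside the label frame, right as you face it), so that both legs bear flush on the two faces, firmly but without shoving the cassette away. At the end lay the square flat on the middle of the notebook, let go, and leave the other things alone.

Things in the scene. Friction and masses are not known exactly. Their poses are not given: they have to be found in the camera images.
- cassette_tall: the tallest cassette, a loose white box 110 (own x) x 90 (own y) x 70 mm plus a grey lid 10 mm thick (80 mm high with the lid down); about 1.5 kg, on a non-slip rubber foot, starts to slide at some 9 to 15 N. Origin at the centre of its underside, z up. Front (own -x), with a flat empty label frame, faces the robot within 20 degrees. May be absent.
- corner_tall (a point): the corner to check on the tall cassette (plain upright walls, friction about 0.6 against the square): foot of the upright edge where the front face and the right-hand face meet (own -x and -y faces; right as the robot looks at the front). Axes as the cassette.
- lid_tall (a joint): height in m by which the lid of the tall cassette stands proud: 0 = fully seated, 0.012 = top of travel. It slides straight down against about 4 N of friction and stays where it is left.
- lidtop_tall (a point): centre of the flat top of that lid, 110 x 90 mm
- cassette_middle: the middle-height cassette, a loose white box 110 (own x) x 90 (own y) x 52 mm plus a grey lid 10 mm thick (62 mm high with the lid down); about 1.5 kg, on a non-slip rubber foot, starts to slide at some 9 to 15 N. Origin at the centre of its underside, z up. Front (own -x), with a flat empty label frame, faces the robot within 20 degrees. May be absent.
- corner_middle (a point): the corner to check on the middle cassette (plain upright walls, friction about 0.6 against the square): foot of the upright edge where the front face and the right-hand face meet (own -x and -y faces; right as the robot looks at the front). Axes as the cassette.
- lid_middle (a joint): height in m by which the lid of the middle cassette stands proud: 0 = fully seated, 0.012 = top of travel. It slides straight down against about 4 N of friction and stays where it is left.
- lidtop_middle (a point): centre of the flat top of that lid, 110 x 90 mm
- cassette_low: the lowest cassette, a loose white box 110 (own x) x 90 (own y) x 35 mm plus a grey lid 10 mm thick (45 mm high with the lid down); about 1.5 kg, on a non-slip rubber foot, starts to slide at some 9 to 15 N. Origin at the centre of its underside, z up. Front (own -x), with a flat empty label frame, faces the robot within 20 degrees. May be absent.
- corner_low (a point): the corner to check on the low cassette (plain upright walls, friction about 0.6 against the square): foot of the upright edge where the front face and the right-hand face meet (own -x and -y faces; right as the robot looks at the front). Axes as the cassette.
- lid_low (a joint): height in m by which the lid of the low cassette stands proud: 0 = fully seated, 0.012 = top of travel. It slides straight down against about 4 N of friction and stays where it is left.
- lidtop_low (a point): centre of the flat top of that lid, 110 x 90 mm
- square: corner square: flat aluminium L with an upright black handle, 0.25 kg. Origin at the INSIDE corner, underside; z up. Legs along own +x (inside face y = 0) and +y (inside face x = 0), each 80 mm from the inside corner, 20 wide, 16 high. Handle on the diagonal behind (own -x,-y): bar 16 mm thick along the diagonal, 48 long across it, 12 to 95 mm above the underside, 47 mm from the corner
- leg_x: the square's leg along its own +x; frame identical with the square's
- leg_y: the square's leg along its own +y; frame identical with the square's
- square_handle (a point): middle of the handle bar, 70 mm above the square's underside, at own (-33.2, -33.2) mm; pinch the bar here from above, closing along the diagonal. A foot plate 36 x 50 x 12 mm lies under it. Axes as the square
- square_mid (a point): middle of the square's outline on its underside, at own (17, 17) mm
- notebook: closed purple notebook lying on the desk, 210 (own x) x 152 (own y) mm, bearing surface 11 mm above the desk; loose, 0.23 kg; origin at the centre of its underside. The square's place.
- tablet_bottle: white tablet bottle, 48 x 78 mm high, bystander to be left alone; origin at the centre of its underside
- spare_cup: green dose cup, 62 x 44 mm high, bystander to be left alone; origin at the centre of its underside
- side_bottle: tablet bottle, 45 x 70 mm high, bystander to be left alone; origin at the centre of its underside
- carton: medicine carton 46 x 74 x 36 mm, bystander to be left alone; origin at the centre of its underside
Not all that is in view belongs to the job. Leave any purple look-alike of the cassette_tall alone.

How it is judged:
On the way, in this order (a step that is already met when the one before it is completed fails the run):
1. the lids of all the cassettes present are pressed fully down (value of joint each of lid_tall, lid_middle, lid_low below 0.0015 m), for 0.2 s.
2. square pressed on the tall cassette's front right corner, lid down: over 1.5 N on each face at once, corners within 4 mm, skew under 0.03 rad, tilt under 0.06 rad, for 0.3 s (value of joint lid_tall below 0.0015 m and contact force between each of leg_x, leg_y and cassette_tall above 1.5 N and angle between the x axis of square and the x axis of cassette_tall, either way round below 0.03 rad and angle between the z axis of square and the z axis of cassette_tall, either way round below 0.06 rad and horizontal distance between square and corner_tall below 0.004 m), for 0.3 s.
3. square pressed on the middle cassette's front right corner, lid down: over 1.5 N on each face at once, corners within 4 mm, skew under 0.03 rad, tilt under 0.06 rad, for 0.3 s (value of joint lid_middle below 0.0015 m and contact force between each of leg_x, leg_y and cassette_middle above 1.5 N and angle between the x axis of square and the x axis of cassette_middle, either way round below 0.03 rad and angle between the z axis of square and the z axis of cassette_middle, either way round below 0.06 rad and horizontal distance between square and corner_middle below 0.004 m), for 0.3 s.
4. square pressed on the low cassette's front right corner, lid down: over 1.5 N on each face at once, corners within 4 mm, skew under 0.03 rad, tilt under 0.06 rad, for 0.3 s (value of joint lid_low below 0.0015 m and contact force between each of leg_x, leg_y and cassette_low above 1.5 N and angle between the x axis of square and the x axis of cassette_low, either way round below 0.03 rad and angle between the z axis of square and the z axis of cassette_low, either way round below 0.06 rad and horizontal distance between square and corner_low below 0.004 m), for 0.3 s.
At the end, for the whole second after the job is handed in: every present lid is within 1.5 mm of home; the cassettes stand upright within 5 cm of where they began; the square lies flat (within 0.06 rad) and still on the notebook, the middle of its outline within 60 mm (along the long side) and 45 mm (along the short side) of the notebook's middle (all of step 1 and angle between each of cassette_tall, cassette_middle, cassette_low's own z axis and vertical below 0.05 rad and distance of each of cassette_tall, cassette_middle, cassette_low from where it was at the start of the episode below 0.05 m and x of square_mid in the frame of notebook between -0.06 and 0.06 m and y of square_mid in the frame of notebook between -0.045 and 0.045 m and angle between square's own z axis and vertical below 0.06 rad and height (world z) of square between 0.007 and 0.02 m and linear speed of square below 0.02 m/s); the robot touches nothing.
It fails at once if a bystander (bottle, cup or carton) is moved more than 4 cm (distance of any of tablet_bottle, spare_cup, side_bottle, carton from where it was at the start of the episode above 0.04 m).
It fails at once if a cassette is tipped more than 0.3 rad or shoved more than 5 cm (angle between any of cassette_tall, cassette_middle, cassette_low's own z axis and vertical above 0.3 rad or distance of any of cassette_tall, cassette_middle, cassette_low from where it was at the start of the episode above 0.05 m).
Of cassette_tall, cassette_middle, cassette_low only 2 to 3 are there at a start; the rules pass over those that are not, and their reading is None.
At some moment in a run one of square, notebook may be knocked a few centimetres aside while the robot is not near it.
Once in a run the grip may slacken for a moment while it holds something.
It also fails if it takes over 210 s, if anything falls off the work surface, if the arm or the gripper's body presses on something with over 40 N, if the wrist force passes 120 N, or if a joint passes its speed limit or range.

## Working session

There is one attempt and no reset: what is moved stays moved. The work goes in short steps, Python scripts to look and compute and a shell command to move; the robot and the scene stay as the last step left them, time stands still between calls to the robot, and variables do not carry over. Pictures are saved under pics/ and viewed, at most 14 in all, crops included, and the job is handed in when it is done.

```bash
ls; mkdir -p pics; cat > h.py <<'E'
import numpy as np, cv2
from station import bot
from scipy.spatial.transform import Rotation as Ro
def cap(n,f):
    c=bot.capture(n); cv2.imwrite('pics/'+f+'.png',c['pixels'][...,::-1]); np.savez('pics/'+f+'.npz',**c); return c
def load(f): return dict(np.load('pics/'+f+'.npz'))
def ray(c,u,v,z):
    d=np.array([(u-c['cx'])/c['fx'],(v-c['cy'])/c['fy'],1]); R=np.array(c['R']); o=-R.T@c['t']; d=R.T@d
    return o+d*(z-o[2])/d[2]
def proj(c,X):
    p=np.array(c['R'])@np.array(X)+c['t']; return [c['fx']*p[0]/p[2]+c['cx'],c['fy']*p[1]/p[2]+c['cy']]
E
python3 - <<'E'
from h import *
s=bot.sense(); print(s)
for n in('scene','top'):
    c=cap(n,n+'0'); print(n,-np.array(c['R']).T@c['t'],c['fx'],np.round(c['R'],2).tolist())
E
```

```text
pics
{'clock': 0.0, 'joint_pos': array([ 1.06743202e+00,  4.91609662e-01,  1.55949846e+00, -2.77264660e-05,
        1.09168272e+00, -1.05585535e-01]), 'joint_velocities': array([ 0.00256562, -0.00082201, -0.0006539 , -0.00182921, -0.0017796 ,
       -0.00088389]), 'tau': array([ 1.19716453e-03, -6.18468833e+01, -2.61584115e+01, -4.19456649e-05,
        4.22463636e-03, -2.99687213e-05]), 'eef_pos': array([0.24196552, 0.57599752, 0.23067973]), 'tool_rot': array([ 1.97574426e-01,  9.80287706e-01, -5.75227415e-04, -1.67871628e-04]), 'ft_force': array([ 0.01118069,  0.01481171, -0.7614342 ]), 'wrist_torque': array([-0.05815267,  0.02189345, -0.01351068]), 'gripper_force': 0.0, 'gripper_width': 1.0005930375392713}
scene [-0.16565707 -0.61135212  0.64815353] 352.776301907198 [[0.66, -0.75, 0.0], [-0.38, -0.34, -0.86], [0.64, 0.57, -0.51]]
top [0.28565402 0.06986387 1.72139531] 453.64378248993717 [[-0.0, -1.0, 0.01], [-0.99, 0.0, -0.15], [0.15, -0.01, -0.99]]
```

View pics/scene0.png

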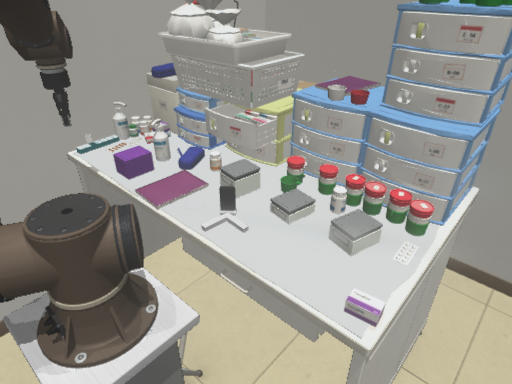

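View pics/top0.png

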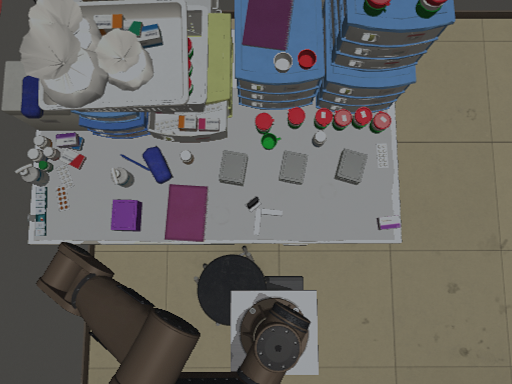

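The scene view shows three cassettes, at scene px (238,177), (293,205) and (356,230). In the top view they are at (233,167), (293,167) and (352,166). The square is at top (265,215), with its black handle at (253,203). The notebook is at top (187,212). The purple box at top (125,215) is the look-alike and must be left alone.

Next I measure the lids and view a close crop.

```bash
python3 - <<'E'
from h import *
c=load('top0'); im=c['pixels'][...,::-1].copy()
hsv=cv2.cvtColor(im,cv2.COLOR_BGR2HSV)
for (u,v) in [(233,167),(293,167),(352,166),(310,200),(272,212),(257,222),(252,203),(187,212)]: print((u,v),im[v,u],hsv[v,u])
a=cv2.resize(im[140:245,150:390],None,fx=3.3,fy=3.3,interpolation=cv2.INTER_CUBIC)
s=load('scene0')['pixels'][...,::-1][150:260,130:390]
b=cv2.resize(s,None,fx=3,fy=3,interpolation=cv2.INTER_CUBIC)
cv2.imwrite('pics/ca.png',a);cv2.imwrite('pics/cb.png',b)
E
```

```text
(233, 167) [111 112 110] [ 75   5 112]
(293, 167) [113 115 112] [ 70   7 115]
(352, 166) [112 113 112] [ 60   2 113]
(310, 200) [139 138 136] [100   6 139]
(272, 212) [160 157 154] [105  10 160]
(257, 222) [160 157 154] [105  10 160]
(252, 203) [42 42 42] [ 0  0 42]
(187, 212) [ 81  50 100] [161 128 100]
```

View pics/ca.png

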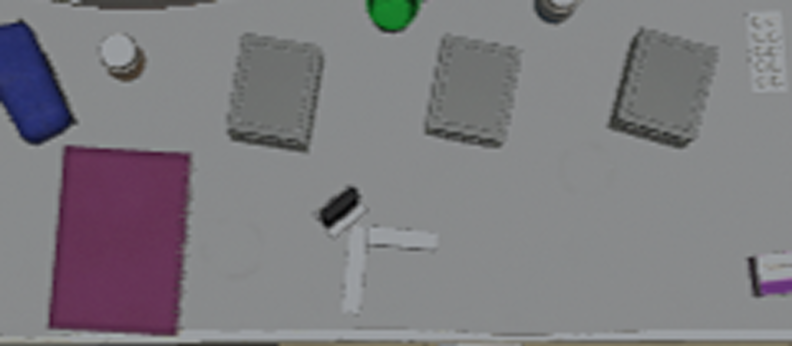

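View pics/cb.png

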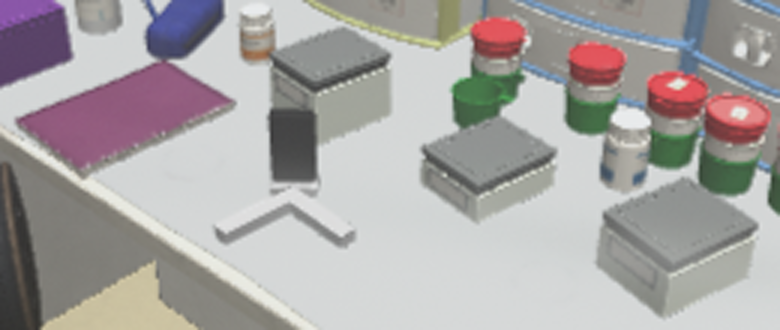

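The crop confirms what is what. At top px, tall is (233,167), low is (293,167) and middle is (352,166). The only possible confusion with tall is the purple box at (125,215). The square's inside corner points towards the robot, so its legs run along world -x and -y. It therefore has to be turned by about half a turn.

Coarse poses next.

```bash
cat >> h.py <<'E'
def rect(c,mask,z):
    k=max(cv2.findContours(mask.astype(np.uint8),cv2.RETR_EXTERNAL,cv2.CHAIN_APPROX_NONE)[0],key=cv2.contourArea)[:,0,:]
    P=np.array([ray(c,u,v,z)[:2] for u,v in k]).astype(np.float32)
    return cv2.minAreaRect(P)
def go(x,y,z,spin=0):
    "tool-frame shift to a world TCP, shift before spin"
    s=bot.sense(); R=Ro.from_quat(s['tool_rot']); d=np.array([x,y,z])-s['eef_pos']
    print('pos',s['eef_pos'].round(4),'delta tool',R.inv().apply(d).round(4),'xdir yaw',yaw())
def yaw():
    R=Ro.from_quat(bot.sense()['tool_rot']).as_matrix(); return np.arctan2(R[1,0],R[0,0]).round(4)
E
python3 - <<'E'
from h import *
c=load('top0'); im=c['pixels'][...,::-1].copy(); hsv=cv2.cvtColor(im,cv2.COLOR_BGR2HSV); V=hsv[...,2]
for n,(u,v),z in [('tall',(233,167),.086),('low',(293,167),.051),('mid',(352,166),.068)]:
    m=np.zeros(V.shape,bool); w=slice(v-24,v+28),slice(u-22,u+22); m[w]=(V[w]>95)&(V[w]<122)
    m=cv2.morphologyEx(m.astype(np.uint8),cv2.MORPH_CLOSE,np.ones((3,3)))
    r=rect(c,m,z); print(n,np.round(r[0],4),np.round(r[1],3),round(r[2],1))
m=np.zeros(V.shape,bool); w=slice(180,240),slice(160,212); m[w]=hsv[w][...,1]>80
r=rect(c,m,.011); print('nb',r)
m=np.zeros(V.shape,bool); w=slice(185,240),slice(235,290); m[w]=(V[w]>150)
print(c['pixels'][190:237:1,240:288].max()); 
print('sq',rect(c,m,.016))
m=np.zeros(V.shape,bool); m[w]=V[w]<80
r=rect(c,m,.095);print('handle',r)
print(ray(c,186,157,.07),ray(c,319,138,.07),ray(c,269,142,.04),ray(c,388,223,.03))
E
```

```text
tall [0.5951 0.1478] [0.098 0.122] 79.8
low [ 0.6023 -0.0749] [0.096 0.12 ] 78.4
mid [ 0.6037 -0.288 ] [0.102 0.125] 73.5
nb ((0.43847325444221497, 0.32754021883010864), (0.14386679232120514, 0.2073352187871933), 86.58972930908203)
167
sq ((0.40403980016708374, 0.05850962549448013), (0.01870153844356537, 0.09818580746650696), 84.16789245605469)
handle ((0.46647852659225464, 0.07646319270133972), (0.02315039560198784, 0.049854546785354614), 36.96992492675781)
[0.63824632 0.32286212 0.07      ] [ 0.71096057 -0.17292278  0.07      ] [0.70296102 0.01337348 0.04      ] [ 0.39569242 -0.42922513  0.03      ]
```

```bash
python3 - <<'E'
from h import *
go(.590,.148,.231)
c=bot.capture('wrist'); print(np.round(c['T_tool_cam'],3).tolist(),c['fx'],c['cx'],c['cy'])
E
```

```text
pos [0.242  0.576  0.2308] delta tool [-0.4866 -0.2598 -0.    ] xdir yaw 2.7438
[[0.001, -0.963, -0.269, 0.067], [1.0, 0.001, -0.0, 0.0], [0.0, -0.269, 0.963, -0.142], [0.0, 0.0, 0.0, 1.0]] 297.3186396354542 259.1435306859414 194.52913233271266
```

```bash
python3 -m inch '{"delta_pos":[[-0.03,-0.016,0],[-0.03,-0.016,0],[-0.03,-0.016,0],[-0.03,-0.016,0],[-0.03,-0.016,0],[-0.03,-0.016,0],[-0.03,-0.016,0],[-0.03,-0.016,0]],"spin":[0,0,0,0,0,0,0,0],"claw":[0,0,0,0,0,0,0,0]}'
python3 -m inch '{"delta_pos":[[-0.03,-0.016,0],[-0.03,-0.016,0],[-0.03,-0.016,0],[-0.03,-0.016,0],[-0.03,-0.016,0],[-0.03,-0.016,0],[-0.03,-0.016,0],[0,0,0]],"spin":[0,0,0,0,0,0,0,0],"claw":[0,0,0,0,0,0,0,0]}'
cat >> h.py <<'E'
def wray(c,s,u,v,z):
    "wrist pixel -> world point on plane z"
    a=np.array([u-c['cx'],v-c['cy']]); r=np.hypot(*a); th=r/c['fx']; d=np.array([*(a/max(r,1e-9)*np.sin(th)),np.cos(th)])
    T=c['T_tool_cam']; R=Ro.from_quat(s['tool_rot']).as_matrix()
    o=s['eef_pos']+R@T[:3,3]; d=R@T[:3,:3]@d
    return o+d*(z-o[2])/d[2]
def wcap(f):
    s=bot.sense(); c=cap('wrist',f); np.savez('pics/'+f+'_s.npz',eef_pos=s['eef_pos'],tool_rot=s['tool_rot']); return c,s
def wload(f): return load(f),dict(np.load('pics/'+f+'_s.npz'))
E
python3 - <<'E'
from h import *
c,s=wcap('w1'); go(.590,.148,.231)
E
```

```text
clock: 0.82
eef_pos: [0.4145, 0.3638, 0.2312]
tool_rot: [0.198, 0.98, -0.0, -0.0]
ft_force: [0.6, 0.8, 0.5]
gripper_width: -0.003
gripper_force: 0.0
clock: 1.48
eef_pos: [0.567, 0.1766, 0.2308]
tool_rot: [0.199, 0.98, -0.0, 0.0]
ft_force: [-0.2, 0.4, -0.2]
gripper_width: 0.001
gripper_force: 0.0
pos [0.5654 0.1783 0.2307] delta tool [-0.0345 -0.0183 -0.0003] xdir yaw 2.7403
```

View pics/w1.png

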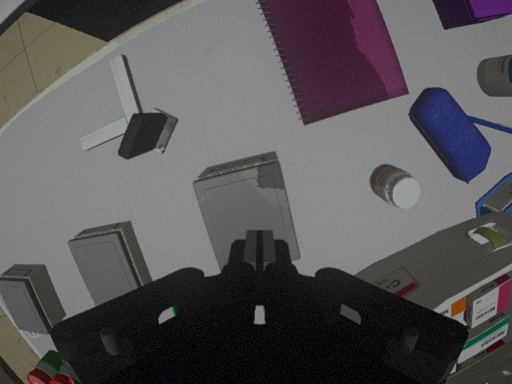

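The wrist view shows the tall lid, with its front edge running from about (196,182) to (278,160). The low lid is at (110,255), the middle lid at (35,295), the square at (130,120) and the notebook at (340,60).

I work out the lid centres from the front corners.

```bash
python3 - <<'E'
from h import *
c,s=wload('w1')
for n,a,b,z in [('tall',(196,182),(278,160),.086),('low',(71,241),(118,231),.051)]:
    A=wray(c,s,*a,z)[:2];B=wray(c,s,*b,z)[:2]; d=B-A; y=np.arctan2(-d[0],d[1]); print(n,A,B,np.hypot(*d),y,(A+B)/2+.055*np.array([np.cos(y),np.sin(y)]))
im=c['pixels'][...,::-1]; a=cv2.resize(im[135:275,185:310],None,fx=4,fy=4,interpolation=cv2.INTER_CUBIC); cv2.imwrite('pics/cc.png',a)
E
```

```text
tall [0.54225291 0.11839321] [0.55403605 0.20245678] 0.08488536497365953 -0.13926209513474194 [0.60261201 0.15279031]
low [ 0.5479698  -0.09888028] [ 0.56248378 -0.01630529] 0.08384083019073867 -0.17399009502309395 [ 0.60939639 -0.06711403]
```

View pics/cc.png

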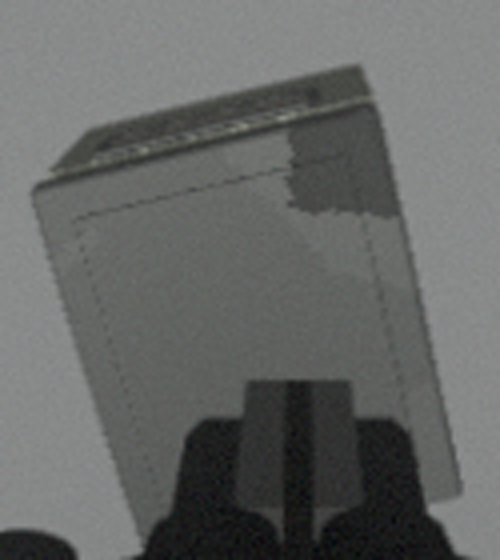

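```bash
python3 - <<'E'
from h import *
go(.601,.151,.105)
E
```

```text
pos [0.5654 0.1783 0.2307] delta tool [-0.0435 -0.0112  0.1257] xdir yaw 2.7403
```

```bash
python3 -m inch '{"delta_pos":[[-0.022,-0.0055,0.02],[-0.022,-0.0055,0.02],[0,0,0.03],[0,0,0.03],[0,0,0.02],[0,0,0.004],[0,0,0],[0,0,0]],"spin":[0,0,0,0,0,0,0,0],"claw":[0,0,0,0,0,0,0,0]}'
python3 -m inch '{"delta_pos":[[0,0,0.004],[0,0,0.004],[0,0,0.004],[0,0,0.002],[0,0,0.002],[0,0,0.001]],"spin":[0,0,0,0,0,0],"claw":[0,0,0,0,0,0]}'
python3 -m inch '{"delta_pos":[[0,0,0.001],[0,0,0.001],[0,0,0.001],[0,0,0.001]],"spin":[0,0,0,0],"claw":[0,0,0,0]}'
```

```text
clock: 2.2
eef_pos: [0.6005, 0.1541, 0.1083]
tool_rot: [0.197, 0.98, 0.0, 0.0]
ft_force: [-0.6, -0.8, 1.1]
gripper_width: 0.002
gripper_force: 0.0
clock: 2.7
eef_pos: [0.6003, 0.1535, 0.0901]
tool_rot: [0.198, 0.98, 0.0, -0.0]
ft_force: [0.1, -0.0, 0.3]
gripper_width: -0.001
gripper_force: 0.0
clock: 3.03
eef_pos: [0.6004, 0.1535, 0.0865]
tool_rot: [0.198, 0.98, 0.0, 0.0]
ft_force: [-1.3, -0.4, 3.1]
gripper_width: 0.003
gripper_force: 1.8
```

```bash
python3 -m inch '{"delta_pos":[[0,0,0.0015],[0,0,0.0015],[0,0,0.0015],[0,0,0]],"spin":[0,0,0,0],"claw":[0,0,0,0]}'
python3 -m inch '{"delta_pos":[[0,0,0.001],[0,0,0]],"spin":[0,0],"claw":[0,0]}'
python3 -m inch '{"delta_pos":[[0,0,0.001],[0,0,0]],"spin":[0,0],"claw":[0,0]}'
```

```text
clock: 3.37
eef_pos: [0.6003, 0.1535, 0.0815]
tool_rot: [0.198, 0.98, 0.0, 0.0]
ft_force: [0.5, 0.6, 0.2]
gripper_width: 0.001
gripper_force: 0.1
clock: 3.53
eef_pos: [0.6003, 0.1534, 0.0807]
tool_rot: [0.198, 0.98, 0.0, 0.0]
ft_force: [0.1, 0.2, 1.8]
gripper_width: -0.0
gripper_force: 0.4
clock: 3.7
eef_pos: [0.6003, 0.1534, 0.0801]
tool_rot: [0.198, 0.98, 0.0, 0.0]
ft_force: [-0.9, 0.2, 5.2]
gripper_width: 0.003
gripper_force: 2.7
```

```bash
python3 -m inch '{"delta_pos":[[0,0,0.001],[0,0,0]],"spin":[0,0],"claw":[0,0]}'
python3 -m inch '{"delta_pos":[[0,0,0.001],[0,0,0]],"spin":[0,0],"claw":[0,0]}'
python3 -m inch '{"delta_pos":[[0,0,-0.03],[0,0,-0.03],[0,0,-0.03],[0,0,-0.03],[0,0,-0.015],[0,0,0],[0,0,0]],"spin":[0,0,0,0,0,0,0],"claw":[0,0,0,0,0,0,0]}'
python3 - <<'E'
from h import *
c,s=wcap('w2'); go(.607,-.069,.205)
E
```

```text
clock: 3.87
eef_pos: [0.6004, 0.1535, 0.08]
tool_rot: [0.198, 0.98, 0.0, 0.0]
ft_force: [-3.8, -1.6, 13.6]
gripper_width: -0.004
gripper_force: 7.3
clock: 4.03
eef_pos: [0.6004, 0.1535, 0.0799]
tool_rot: [0.198, 0.98, 0.0, 0.001]
ft_force: [-7.5, -1.3, 23.7]
gripper_width: 0.0
gripper_force: 11.8
clock: 4.62
eef_pos: [0.6003, 0.1535, 0.213]
tool_rot: [0.198, 0.98, 0.0, 0.0]
ft_force: [0.2, -0.7, -1.2]
gripper_width: -0.004
gripper_force: 0.0
pos [0.5999 0.1534 0.212 ] delta tool [-0.0927 -0.2023  0.007 ] xdir yaw 2.7437
```

The tall lid is home: the TCP stopped at 0.080 m with 24 N. Now the low one.

```bash
python3 -m inch '{"delta_pos":[[-0.0116,-0.0253,0],[-0.0116,-0.0253,0],[-0.0116,-0.0253,0],[-0.0116,-0.0253,0],[-0.0116,-0.0253,0],[-0.0116,-0.0253,0],[-0.0116,-0.0253,0],[-0.0116,-0.0253,0]],"spin":[0,0,0,0,0,0,0,0],"claw":[0,0,0,0,0,0,0,0]}'
python3 -m inch '{"delta_pos":[[0,0,0.03],[0,0,0.03],[0,0,0.03],[0,0,0.03],[0,0,0.012],[0,0,0.004],[0,0,0],[0,0,0]],"spin":[0,0,0,0,0,0,0,0],"claw":[0,0,0,0,0,0,0,0]}'
python3 - <<'E'
from h import *
c,s=wcap('w3'); go(.607,-.069,.045)
E
```

```text
clock: 5.33
eef_pos: [0.6068, -0.0704, 0.2109]
tool_rot: [0.198, 0.98, 0.0, -0.001]
ft_force: [0.9, -0.1, -0.3]
gripper_width: 0.001
gripper_force: 0.0
clock: 6.0
eef_pos: [0.6079, -0.0691, 0.0776]
tool_rot: [0.198, 0.98, 0.0, 0.0]
ft_force: [-0.3, -0.5, 0.4]
gripper_width: 0.001
gripper_force: 0.0
pos [ 0.6081 -0.0691  0.0781] delta tool [ 0.0012 -0.0003  0.0331] xdir yaw 2.7439
```

View pics/w3.png

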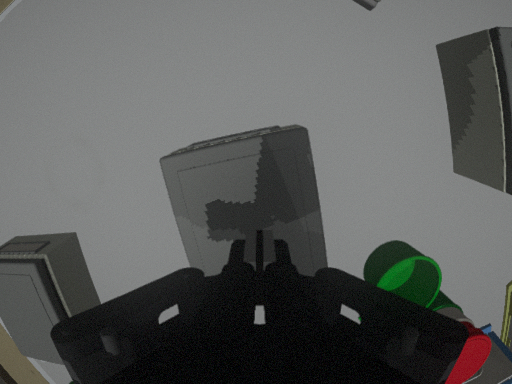

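The low lid is right under the fingers, with its front corners at (162,158) and (307,127). I press it.

```bash
python3 -m inch '{"delta_pos":[[0,0,0.008],[0,0,0.008],[0,0,0.004],[0,0,0.003],[0,0,0.003],[0,0,0.002],[0,0,0.002],[0,0,0.002]],"spin":[0,0,0,0,0,0,0,0],"claw":[0,0,0,0,0,0,0,0]}'
python3 -m inch '{"delta_pos":[[0,0,0.001],[0,0,0]],"spin":[0,0],"claw":[0,0]}'
python3 -m inch '{"delta_pos":[[0,0,0.001],[0,0,0]],"spin":[0,0],"claw":[0,0]}'
python3 -m inch '{"delta_pos":[[0,0,0.001],[0,0,0]],"spin":[0,0],"claw":[0,0]}'
```

```text
clock: 6.72
eef_pos: [0.6074, -0.0691, 0.0449]
tool_rot: [0.198, 0.98, 0.0, 0.0]
ft_force: [-3.5, 1.2, 22.2]
gripper_width: 0.002
gripper_force: 12.4
clock: 6.88
eef_pos: [0.6074, -0.069, 0.0449]
tool_rot: [0.198, 0.98, 0.0, 0.0]
ft_force: [-5.5, 0.7, 15.9]
gripper_width: 0.002
gripper_force: 7.5
clock: 7.05
eef_pos: [0.6075, -0.0691, 0.0448]
tool_rot: [0.198, 0.98, 0.0, 0.0]
ft_force: [-9.0, 1.7, 25.1]
gripper_width: 0.001
gripper_force: 12.4
clock: 7.22
eef_pos: [0.6075, -0.069, 0.0447]
tool_rot: [0.197, 0.98, 0.0, 0.001]
ft_force: [-10.5, 1.0, 34.1]
gripper_width: 0.001
gripper_force: 17.2
```

Seated at 0.045 m. I lift, picture from high up, and go towards the middle one.

```bash
python3 -m inch '{"delta_pos":[[0,0,-0.03],[0,0,-0.04],[0,0,-0.04],[0,0,-0.04],[0,0,-0.03],[0,0,-0.02],[0,0,0],[0,0,0]],"spin":[0,0,0,0,0,0,0,0],"claw":[0,0,0,0,0,0,0,0]}'
python3 - <<'E'
from h import *
c,s=wcap('w4'); go(.61,-.285,.205)
m=cv2.cvtColor(c['pixels'],cv2.COLOR_RGB2GRAY)
cv2.imwrite('pics/w4s.png',cv2.resize(c['pixels'][100:340,:330,::-1],None,fx=2.4,fy=2.4,interpolation=cv2.INTER_CUBIC))
E
```

```text
clock: 7.88
eef_pos: [0.6077, -0.0692, 0.2426]
tool_rot: [0.198, 0.98, 0.0, 0.001]
ft_force: [-0.2, -0.7, -1.0]
gripper_width: -0.003
gripper_force: 0.0
pos [ 0.6072 -0.069   0.2413] delta tool [-0.0862 -0.198   0.0363] xdir yaw 2.7438
```

View pics/w4s.png

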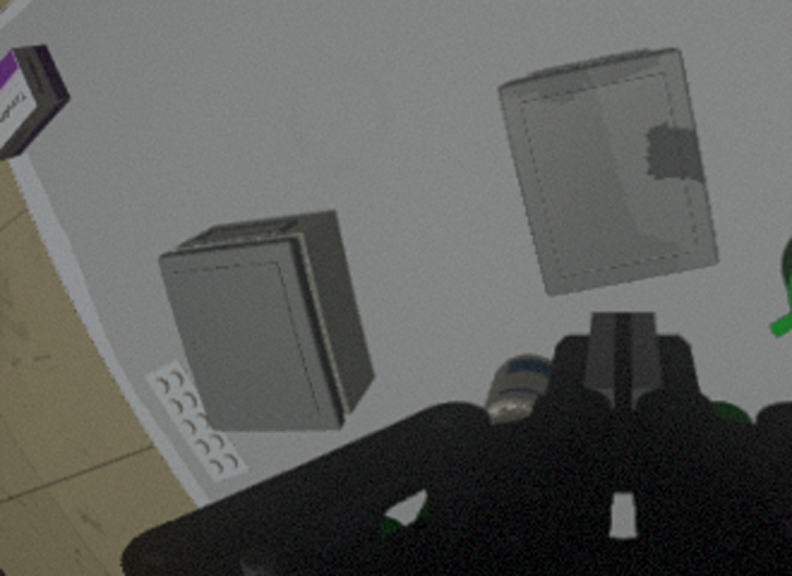

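The whole low lid is visible: crop FR (500,90), FL (680,48), BL (718,262), BR (548,296). The middle lid is at FR (161,257), FL (298,236), BL (340,428), BR (213,430). I compute both.

```bash
cat >> h.py <<'E'
def quad(c,s,P,z):
    W=np.array([wray(c,s,u,v,z)[:2] for u,v in P]); m=W.mean(0); r=cv2.minAreaRect(W.astype(np.float32))
    d1=W[3]-W[0]+W[2]-W[1]; d2=W[1]-W[0]+W[2]-W[3]
    a1=np.arctan2(d1[1],d1[0]); a2=np.arctan2(-d2[0],d2[1])
    print('mid',m.round(4),'len',(np.hypot(*d1)/2).round(4),'wid',(np.hypot(*d2)/2).round(4),'yaws',a1.round(3),a2.round(3),'FR',W[0].round(4)); return W
E
python3 - <<'E'
from h import *
c,s=wload('w4'); f=lambda P:[(u/2.4,100+v/2.4) for u,v in P]
quad(c,s,f([(500,90),(680,48),(718,262),(548,296)]),.045)
for z in (.062,.07): quad(c,s,f([(161,257),(298,236),(340,428),(213,430)]),z)
go(.607,-.286,.241)
E
```

```text
mid [ 0.6085 -0.0745] len 0.1076 wid 0.0882 yaws -0.202 -0.18 FR [ 0.5483 -0.1071]
mid [ 0.6109 -0.2936] len 0.1112 wid 0.0913 yaws -0.322 -0.271 FR [ 0.5462 -0.321 ]
mid [ 0.6093 -0.2874] len 0.1085 wid 0.0891 yaws -0.322 -0.271 FR [ 0.5461 -0.3141]
pos [ 0.6072 -0.069   0.2413] delta tool [-0.0838 -0.2001  0.0003] xdir yaw 2.7438
```

```bash
python3 -m inch '{"delta_pos":[[-0.011,-0.0252,0],[-0.011,-0.0252,0],[-0.011,-0.0252,0],[-0.011,-0.0252,0],[-0.011,-0.0252,0],[-0.011,-0.0252,0],[-0.011,-0.0252,0],[-0.011,-0.0252,0]],"spin":[0,0,0,0,0,0,0,0],"claw":[0,0,0,0,0,0,0,0]}'
python3 -m inch '{"delta_pos":[[0,0,0.03],[0,0,0.03],[0,0,0.03],[0,0,0.03],[0,0,0.03],[0,0,0.01],[0,0,0],[0,0,0]],"spin":[0,0,0,0,0,0,0,0],"claw":[0,0,0,0,0,0,0,0]}'
python3 -m inch '{"delta_pos":[[0,0,0.004],[0,0,0.004],[0,0,0.003],[0,0,0.002],[0,0,0.002],[0,0,0.002],[0,0,0.002],[0,0,0]],"spin":[0,0,0,0,0,0,0,0],"claw":[0,0,0,0,0,0,0,0]}'
python3 -m inch '{"delta_pos":[[0,0,0.001],[0,0,0]],"spin":[0,0],"claw":[0,0]}'
```

```text
clock: 8.6
eef_pos: [0.61, -0.2903, 0.2396]
tool_rot: [0.198, 0.98, 0.001, -0.001]
ft_force: [0.3, 0.2, -0.2]
gripper_width: -0.0
gripper_force: 0.0
clock: 9.27
eef_pos: [0.6105, -0.2891, 0.0815]
tool_rot: [0.198, 0.98, 0.0, -0.001]
ft_force: [-0.0, -0.5, 0.9]
gripper_width: 0.001
gripper_force: 0.0
clock: 9.93
eef_pos: [0.6106, -0.2891, 0.0627]
tool_rot: [0.198, 0.98, 0.0, 0.0]
ft_force: [-0.2, -0.4, 0.2]
gripper_width: -0.002
gripper_force: 0.2
clock: 10.1
eef_pos: [0.6106, -0.2891, 0.0621]
tool_rot: [0.198, 0.98, -0.0, 0.0]
ft_force: [-1.1, 0.6, 4.9]
gripper_width: 0.001
gripper_force: 2.3
```

```bash
python3 -m inch '{"delta_pos":[[0,0,0.001],[0,0,0.001],[0,0,0]],"spin":[0,0,0],"claw":[0,0,0]}'
python3 -m inch '{"delta_pos":[[0,0,-0.03],[0,0,-0.04],[0,0,-0.04],[0,0,-0.04],[0,0,-0.03],[0,0,0],[0,0,0]],"spin":[0,0,0,0,0,0,0],"claw":[0,0,0,0,0,0,0]}'
python3 - <<'E'
from h import *
c,s=wcap('w5'); go(.42,-.02,.27); print(bot.sense()['joint_pos'])
cv2.imwrite('pics/w5s.png',cv2.resize(c['pixels'][100:340,90:420,::-1],None,fx=2.4,fy=2.4,interpolation=cv2.INTER_CUBIC))
E
```

```text
clock: 10.35
eef_pos: [0.6107, -0.2891, 0.0619]
tool_rot: [0.198, 0.98, -0.0, 0.001]
ft_force: [-5.7, 3.4, 20.8]
gripper_width: -0.001
gripper_force: 10.3
clock: 10.93
eef_pos: [0.6108, -0.2892, 0.2413]
tool_rot: [0.198, 0.98, -0.0, 0.001]
ft_force: [-0.4, 0.8, -0.4]
gripper_width: -0.003
gripper_force: 0.0
pos [ 0.6102 -0.2889  0.2394] delta tool [ 0.2796  0.1742 -0.0305] xdir yaw 2.7438
[-5.39982840e-01  5.57358930e-01  1.41432500e+00  7.32344074e-05
  1.17005350e+00 -1.71297937e+00]
```

View pics/w5s.png

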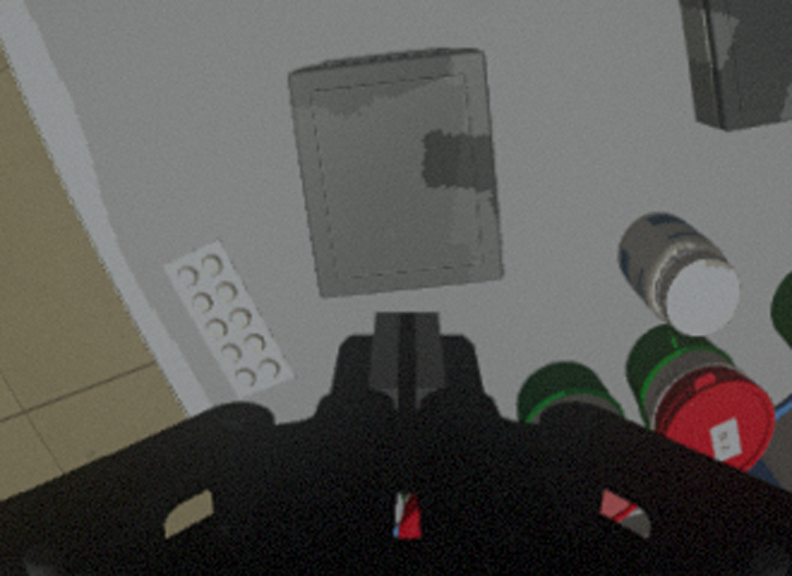

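Middle lid corners (crop): FR (289,73), FL (484,52), BL (502,277), BR (321,297). All lids are down. Joint 6 must have room for the half turn with the square, so I grip with tool yaw near -0.85 and spin there first.

```bash
python3 -m inch '{"delta_pos":[[0,0,0],[0,0,0],[0,0,0],[0,0,0],[0,0,0],[0,0,0],[0,0,0],[0,0,0]],"spin":[0.12,0.12,0.12,0.12,0.12,0.12,0.12,0.12],"claw":[0,0,0,0,0,0,0,0]}'
python3 -m inch '{"delta_pos":[[0,0,0],[0,0,0],[0,0,0],[0,0,0],[0,0,0],[0,0,0],[0,0,0],[0,0,0]],"spin":[0.12,0.12,0.12,0.12,0.12,0.12,0.12,0.12],"claw":[1,1,1,1,1,1,1,1]}'
python3 -m inch '{"delta_pos":[[0,0,0],[0,0,0],[0,0,0],[0,0,0],[0,0,0],[0,0,0],[0,0,0],[0,0,0]],"spin":[0.12,0.12,0.12,0.12,0.12,0.12,0.12,0.12],"claw":[1,1,1,1,1,1,1,1]}'
python3 -m inch '{"delta_pos":[[0,0,0],[0,0,0],[0,0,0],[0,0,0],[0,0,0],[0,0,0],[0,0,0],[0,0,0]],"spin":[0.12,0.12,0.12,0.12,0.12,0.1,0,0],"claw":[1,1,1,1,1,1,1,1]}'
python3 - <<'E'
from h import *
c,s=wload('w5'); f=lambda P:[(90+u/2.4,100+v/2.4) for u,v in P]
quad(c,s,f([(289,73),(484,52),(502,277),(321,297)]),.062)
go(.45,.06,.26);print(bot.sense()['joint_pos'].round(3))
E
```

```text
clock: 11.65
eef_pos: [0.61, -0.2888, 0.2373]
tool_rot: [0.63, 0.776, -0.0, -0.002]
ft_force: [0.2, -0.9, 0.3]
gripper_width: -0.0
gripper_force: 0.0
clock: 12.32
eef_pos: [0.61, -0.2888, 0.2373]
tool_rot: [0.918, 0.398, -0.001, -0.002]
ft_force: [-0.3, 0.4, 0.6]
gripper_width: 1.001
gripper_force: 0.0
clock: 12.98
eef_pos: [0.6099, -0.2888, 0.2373]
tool_rot: [0.997, -0.071, -0.002, -0.001]
ft_force: [0.5, -0.2, 0.3]
gripper_width: 1.0
gripper_force: 0.0
clock: 13.65
eef_pos: [0.6101, -0.2889, 0.238]
tool_rot: [0.915, -0.405, -0.001, -0.0]
ft_force: [-0.5, -0.4, -0.5]
gripper_width: 0.998
gripper_force: 0.0
mid [ 0.6095 -0.2918] len 0.1077 wid 0.0882 yaws -0.291 -0.286 FR [ 0.5451 -0.3186]
pos [ 0.6101 -0.2889  0.238 ] delta tool [-0.3659 -0.1162 -0.0211] xdir yaw -0.833
[-0.54   0.559  1.415  0.     1.17   1.864]
```

```bash
python3 -m inch '{"delta_pos":[[-0.0305,-0.0097,-0.002],[-0.0305,-0.0097,-0.002],[-0.0305,-0.0097,-0.002],[-0.0305,-0.0097,-0.002],[-0.0305,-0.0097,-0.002],[-0.0305,-0.0097,-0.002],[-0.0305,-0.0097,-0.002],[-0.0305,-0.0097,-0.002]],"spin":[0,0,0,0,0,0,0,0],"claw":[1,1,1,1,1,1,1,1]}'
python3 -m inch '{"delta_pos":[[-0.0305,-0.0097,-0.002],[-0.0305,-0.0097,-0.002],[-0.0305,-0.0097,-0.002],[-0.0305,-0.0097,-0.002],[0,0,0],[0,0,0]],"spin":[0,0,0,0,0,0],"claw":[1,1,1,1,1,1]}'
python3 - <<'E'
from h import *
c,s=wcap('w6'); go(.45,.06,.26);print(bot.sense()['joint_pos'].round(3))
cv2.imwrite('pics/w6s.png',cv2.resize(c['pixels'][...,::-1],None,fx=1.5,fy=1.5,interpolation=cv2.INTER_CUBIC))
E
```

```text
clock: 14.32
eef_pos: [0.5034, -0.0547, 0.2552]
tool_rot: [0.915, -0.404, -0.001, 0.0]
ft_force: [0.5, -0.3, -0.4]
gripper_width: 0.998
gripper_force: 0.0
clock: 14.82
eef_pos: [0.451, 0.0616, 0.2637]
tool_rot: [0.915, -0.403, -0.0, 0.0]
ft_force: [0.4, 0.3, 0.2]
gripper_width: 1.003
gripper_force: 0.0
pos [0.4515 0.0608 0.2636] delta tool [-0.0004  0.0016  0.0036] xdir yaw -0.8324
[-0.011  0.211  1.91  -0.     1.021  2.392]
```

View pics/w6s.png

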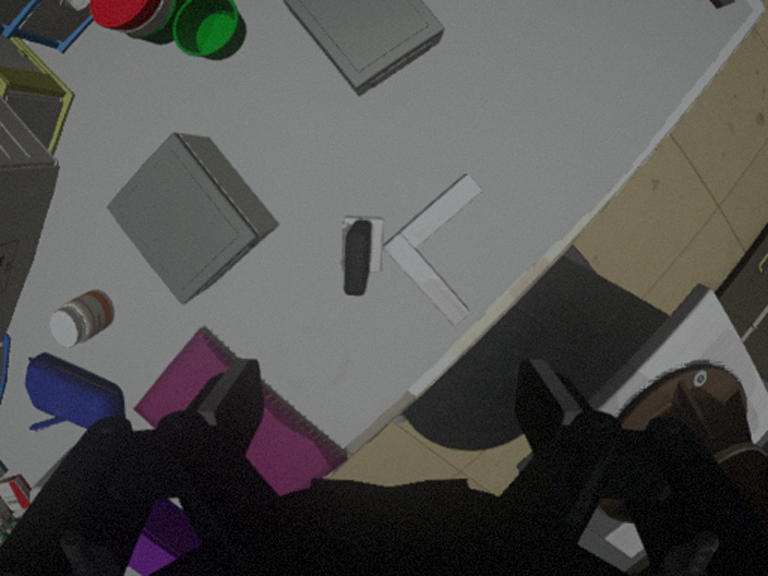

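The wrist picture (1.5x scale) shows the square with its inside corner at about (412,247). The +y leg's tip runs (467,175) to (481,187) and the +x leg's tip (468,311) to (455,324). The handle is at (357,258). I turn that into positions.

```bash
python3 - <<'E'
from h import *
c,s=wload('w6'); g=lambda u,v,z:wray(c,s,u/1.5,v/1.5,z)[:2]
Yi,Yo,Xi,Xo=g(481,187,.016),g(467,175,.016),g(468,311,.016),g(455,324,.016)
C=g(411,247,.016); print('C',C,'len',np.hypot(*(Yi-C)),np.hypot(*(Xi-C)),'tips',np.hypot(*(Yi-Xi)),np.hypot(*(Yo-Xo)))
d=Xi-Yi; th=np.arctan2(d[1],d[0])+np.pi/4; 
d2=Xo-Yo; th2=np.arctan2(d2[1],d2[0])+np.pi/4; print('theta',th,th2)
th=(th+th2)/2; m=(Xi+Yi)/2  # mid tips = own (40,40)
R=lambda a:np.array([[np.cos(a),-np.sin(a)],[np.sin(a),np.cos(a)]])
O=m-R(th)@[.04,.04]; O2=(Xo+Yo)/2-R(th)@[.03,.03]; print('origin',O,O2)
H=(O+O2)/2+R(th)@[-.0332,-.0332]; print('handle',H,'psi',th+3*np.pi/4)
# dark handle check
V=cv2.cvtColor(c['pixels'],cv2.COLOR_RGB2GRAY).astype(float)
m=np.zeros(V.shape,np.uint8); m[140:205,222:255]=V[140:205,222:255]<65
ys,xs=np.nonzero(m); print(len(xs),xs.min(),xs.max(),ys.min(),ys.max())
print('top end',wray(c,s,(xs.min()+xs.max())/2,ys.max()-8,.095))
# also notebook
go(H[0],H[1],.20)
E
```

```text
C [0.43759123 0.04783181] len 0.08200911130374278 0.08047107760137907 tips 0.11438581349259437 0.13725048090656072
theta 3.0319585131922997 3.0507020000548177
origin [0.4370647  0.04668912] [0.43429585 0.0469213 ]
handle [0.47203668 0.07651534] psi 5.397524746815904
739 230 246 147 196
top end [0.46098805 0.08540073 0.095     ]
pos [0.4515 0.0608 0.2636] delta tool [ 0.0022 -0.0258  0.0636] xdir yaw -0.8324
```

```bash
python3 -m inch '{"delta_pos":[[0.002,-0.026,0],[0,0,0],[0,0,0.03],[0,0,0.03],[0,0,0.03],[0,0,0.01],[0,0,0],[0,0,0]],"spin":[0,0.053,0,0,0,0,0,0],"claw":[1,1,1,1,1,1,1,1]}'
python3 - <<'E'
from h import *
c,s=wcap('w7'); go(.472,.0765,.052);print(bot.sense()['joint_pos'].round(3))
cv2.imwrite('pics/w7s.png',cv2.resize(c['pixels'][...,::-1],None,fx=1.5,fy=1.5,interpolation=cv2.INTER_CUBIC))
E
```

```text
clock: 15.53
eef_pos: [0.4726, 0.0757, 0.1634]
tool_rot: [0.903, -0.43, -0.001, 0.0]
ft_force: [0.9, 0.1, 0.7]
gripper_width: 0.995
gripper_force: 0.0
pos [0.4729 0.0759 0.1641] delta tool [-0.0011  0.0003  0.1121] xdir yaw -0.8895
[0.021 0.377 1.985 0.    0.778 2.481]
```

View pics/w7s.png

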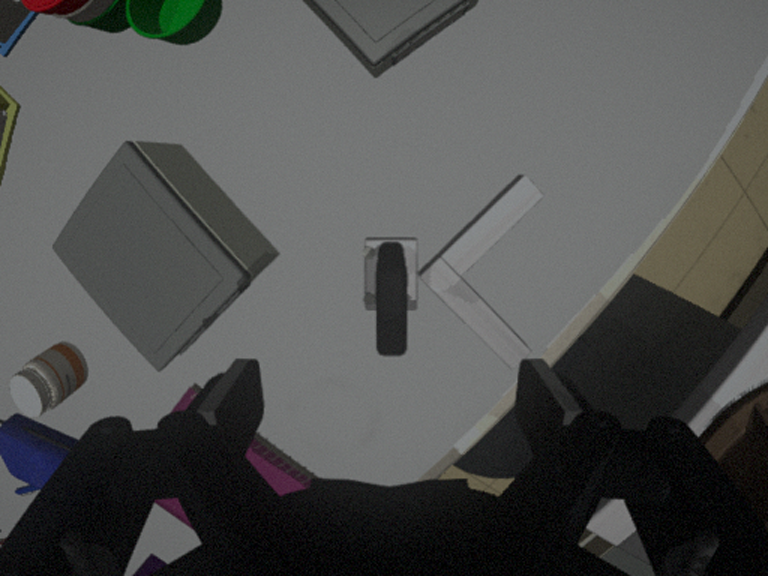

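The handle at (391,300) stands upright in the picture, midway between the fingers at (240,390) and (540,390). I descend and grip.

```bash
python3 -m inch '{"delta_pos":[[-0.001,0,0.025],[0,0,0.025],[0,0,0.025],[0,0,0.025],[0,0,0.008],[0,0,0.003],[0,0,0],[0,0,0]],"spin":[0,0,0,0,0,0,0,0],"claw":[1,1,1,1,1,1,1,1]}'
python3 -m inch '{"delta_pos":[[0,0,0],[0,0,0],[0,0,0],[0,0,0],[0,0,0],[0,0,0],[0,0,0],[0,0,0]],"spin":[0,0,0,0,0,0,0,0],"claw":[0,0,0,0,0,0,0,0]}'
python3 -m inch '{"delta_pos":[[0,0,-0.005],[0,0,-0.01],[0,0,-0.02],[0,0,-0.02],[0,0,0],[0,0,0]],"spin":[0,0,0,0,0,0],"claw":[0,0,0,0,0,0]}'
python3 - <<'E'
from h import *
c,s=wcap('w8')
print(s['eef_pos'],s['tool_rot'],yaw(),s['ft_force'],s['wrist_torque'])
cv2.imwrite('pics/w8s.png',cv2.resize(c['pixels'][120:300,180:420,::-1],None,fx=3,fy=3,interpolation=cv2.INTER_CUBIC))
E
```

```text
clock: 16.25
eef_pos: [0.4723, 0.0773, 0.054]
tool_rot: [0.903, -0.43, 0.001, -0.0]
ft_force: [0.7, 0.1, 1.3]
gripper_width: 1.001
gripper_force: 0.0
clock: 16.92
eef_pos: [0.4715, 0.0773, 0.0529]
tool_rot: [0.903, -0.43, -0.0, -0.0]
ft_force: [-1.5, -1.4, 4.4]
gripper_width: 0.176
gripper_force: 61.1
clock: 17.42
eef_pos: [0.4718, 0.0774, 0.1083]
tool_rot: [0.903, -0.43, 0.001, -0.0]
ft_force: [0.7, 0.9, -3.5]
gripper_width: 0.175
gripper_force: 60.3
[0.47180701 0.07737283 0.10831365] [ 9.02781082e-01 -4.30099320e-01  8.12209619e-04 -4.82752062e-04] -0.8892 [ 0.72039069  0.92202309 -3.50377057] [ 0.05658452 -0.0634582   0.10503393]
```

View pics/w8s.png

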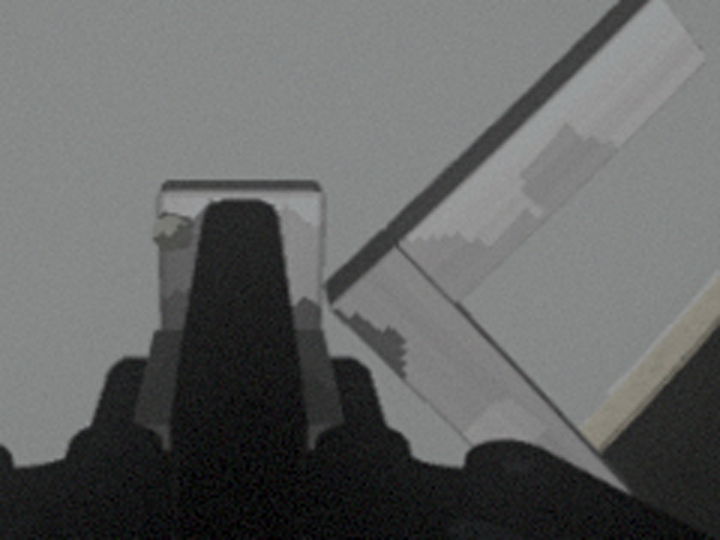

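The square is in hand, with its inside corner at crop (459,303) and the +y leg's inner tip at (703,57). I work out the square's pose in the tool frame.

```bash
cat >> h.py <<'E'
def wtool(c,u,v,zt):
    a=np.array([u-c['cx'],v-c['cy']]); r=np.hypot(*a); th=r/c['fx']; d=np.array([*(a/r*np.sin(th)),np.cos(th)])
    T=c['T_tool_cam']; d=T[:3,:3]@d; o=T[:3,3]; return o+d*(zt-o[2])/d[2]
E
python3 - <<'E'
from h import *
c,s=wload('w8'); g=lambda u,v:wtool(c,180+u/3,120+v/3,.0369)[:2]
I,Yi,Yo,O=g(459,303),g(703,57),g(660,0),g(329,302)
print('inner',I,'tip',Yi,'len',np.hypot(*(Yi-I)),'outer',O)
d=Yi-I; print('own y dir in tool deg',np.degrees(np.arctan2(d[1],d[0])))
d=I-O;print('diag',np.degrees(np.arctan2(d[1],d[0])),np.hypot(*d))
print(wtool(c,180+459/3,120+303/3,.0369), bot.sense()['joint_pos'].round(3))
E
```

```text
inner [0.00046962 0.04791881] tip [0.05663114 0.101829  ] len 0.07784873185206356 outer [0.000998   0.01907539]
own y dir in tool deg 43.82828219906977
diag 91.04947664673097 0.028848255907371802
[0.00046962 0.04791881 0.0369    ] [0.024 0.469 2.041 0.    0.631 2.484]
```

```bash
cat >> h.py <<'E'
def refine(c,P,w=5):
    "refine quad corners: strongest gradient across each side, line fit, intersect"
    g=cv2.GaussianBlur(cv2.cvtColor(c['pixels'],cv2.COLOR_RGB2GRAY),(3,3),0).astype(np.float32); P=np.array(P,float); L=[]
    for i in range(4):
        a,b=P[i],P[(i+1)%4]; d=b-a; n=np.array([-d[1],d[0]])/np.hypot(*d); pts=[]
        for t in np.linspace(.08,.92,50):
            q=a+t*d; k=np.arange(-w,w+.01,.25); xy=(q+k[:,None]*n).astype(np.float32)
            v=cv2.remap(g,xy[:,0][None],xy[:,1][None],cv2.INTER_LINEAR)[0]
            e=np.abs(v[8:]-v[:-8]); j=e.argmax()
            if e[j]>8: pts.append(xy[j+4])
        pts=np.array(pts,np.float32)
        for _ in range(4):
            vx,vy,x,y=cv2.fitLine(pts,cv2.DIST_HUBER,0,.01,.01).ravel(); r=np.abs((pts[:,0]-x)*vy-(pts[:,1]-y)*vx); pts=pts[r<=max(1,1.5*np.median(r))]
        L.append((np.array([x,y]),np.array([vx,vy]),len(pts),r.mean()))
    out=[]
    for i in range(4):
        p,d=L[i-1][:2]; q,e=L[i][:2]; t=np.linalg.solve(np.c_[d,-e],q-p); out.append(p+t[0]*d)
    print('n',[l[2] for l in L],'res',np.round([l[3] for l in L],2),'corners',np.round(out,1).tolist()); return out
def corner(W,a):
    m=W.mean(0); R=np.array([[np.cos(a),-np.sin(a)],[np.sin(a),np.cos(a)]]); print('  corner from middle',(m+R@[-.055,-.045]).round(4),'yaw',a)
E
python3 - <<'E'
from h import *
T=[('tall','w6',[(262,238),(185,303),(108,207),(178,135)],1.5,0,0,.08),('tall','w7',[(250,283),(160,370),(53,245),(128,143)],1.5,0,0,.08),
('low','w4',[(500,90),(680,48),(718,262),(548,296)],2.4,0,100,.045),('mid','w5',[(289,73),(484,52),(502,277),(321,297)],2.4,90,100,.062)]
for n,f,P,k,x,y,z in T:
    c,s=wload(f); print(n,f); P=[(x+u/k,y+v/k) for u,v in P]
    Q=refine(c,P); W=quad(c,s,Q,z); d1=W[3]-W[0]+W[2]-W[1]; d2=W[1]-W[0]+W[2]-W[3]
    corner(W,round((np.arctan2(d1[1],d1[0])+np.arctan2(-d2[0],d2[1]))/2,4))
E
```

```text
tall w6
n [42, 50, 50, 49] res [0.17 0.14 0.21 0.12] corners [[172.60000610351562, 161.3000030517578], [122.80000305175781, 206.10000610351562], [69.5999984741211, 137.60000610351562], [114.19999694824219, 87.9000015258789]]
mid [0.5996 0.1505] len 0.1141 wid 0.0889 yaws -0.164 -0.171 FR [0.5357 0.116 ]
  corner from middle [0.5379 0.1153] yaw -0.1676
tall w7
n [42, 49, 50, 50] res [0.16 0.3  0.28 0.17] corners [[169.10000610351562, 186.8000030517578], [106.0999984741211, 250.89999389648438], [32.20000076293945, 164.6999969482422], [83.5999984741211, 90.4000015258789]]
mid [0.6005 0.1491] len 0.1128 wid 0.0928 yaws -0.163 -0.17 FR [0.5369 0.1125]
  corner from middle [0.5388 0.1138] yaw -0.1663
low w4
n [45, 50, 50, 50] res [0.17 0.22 0.18 0.21] corners [[205.3000030517578, 134.10000610351562], [283.0, 116.0], [300.1000061035156, 209.8000030517578], [227.1999969482422, 223.5]]
mid [ 0.6064 -0.0747] len 0.1128 wid 0.091 yaws -0.195 -0.187 FR [ 0.5432 -0.1087]
  corner from middle [ 0.5439 -0.1085] yaw -0.191
mid w5
n [44, 50, 50, 50] res [0.14 0.22 0.19 0.22] corners [[207.89999389648438, 126.69999694824219], [291.79998779296875, 117.5999984741211], [300.0, 216.10000610351562], [222.1999969482422, 224.1999969482422]]
mid [ 0.6075 -0.2919] len 0.1127 wid 0.091 yaws -0.288 -0.29 FR [ 0.5402 -0.3195]
  corner from middle [ 0.542  -0.3194] yaw -0.2888
```

Refined poses, allowing for the roughly 2.5 mm of front wall taken in:

| Cassette | Corner (m) | Yaw (rad) |
|---|---|---|
| tall | (0.5397, 0.1143) | -0.167 |
| middle | (0.5435, -0.3197) | -0.289 |
| low | (0.5455, -0.1087) | -0.191 |

I lift and turn the square by -3.078 rad.

```bash
python3 -m inch '{"delta_pos":[[0,0,-0.02],[0,0,-0.025],[0,0,-0.02],[0,0,0],[0,0,0],[0,0,0],[0,0,0],[0,0,0]],"spin":[0,0,0,-0.08,-0.12,-0.12,-0.12,-0.12],"claw":[0,0,0,0,0,0,0,0]}'
python3 -m inch '{"delta_pos":[[0,0,0],[0,0,0],[0,0,0],[0,0,0],[0,0,0],[0,0,0],[0,0,0],[0,0,0]],"spin":[-0.12,-0.12,-0.12,-0.12,-0.12,-0.12,-0.12,-0.12],"claw":[0,0,0,0,0,0,0,0]}'
python3 -m inch '{"delta_pos":[[0,0,0],[0,0,0],[0,0,0],[0,0,0],[0,0,0],[0,0,0],[0,0,0],[0,0,0]],"spin":[-0.12,-0.12,-0.12,-0.12,-0.12,-0.12,-0.12,-0.12],"claw":[0,0,0,0,0,0,0,0]}'
python3 -m inch '{"delta_pos":[[0,0,0],[0,0,0],[0,0,0],[0,0,0],[0,0,0],[0,0,0],[0,0,0],[0,0,0]],"spin":[-0.12,-0.12,-0.12,-0.12,-0.12,0,0,0],"claw":[0,0,0,0,0,0,0,0]}'
python3 - <<'E'
from h import *
go(.4769,.0696,.058); print(bot.sense()['gripper_width'])
c,s=wcap('w9')
E
```

```text
clock: 18.13
eef_pos: [0.471, 0.0773, 0.1715]
tool_rot: [0.987, -0.161, -0.001, 0.0]
ft_force: [-0.1, -0.3, -2.0]
gripper_width: 0.181
gripper_force: 60.2
clock: 18.8
eef_pos: [0.471, 0.0773, 0.1714]
tool_rot: [0.95, 0.313, -0.001, -0.0]
ft_force: [0.2, 0.2, -3.1]
gripper_width: 0.181
gripper_force: 60.2
clock: 19.47
eef_pos: [0.471, 0.0773, 0.1714]
tool_rot: [0.698, 0.716, -0.001, -0.001]
ft_force: [0.1, -0.1, -2.0]
gripper_width: 0.182
gripper_force: 60.2
clock: 20.13
eef_pos: [0.4713, 0.0773, 0.1721]
tool_rot: [0.459, 0.888, -0.0, -0.001]
ft_force: [-0.2, 0.7, -1.9]
gripper_width: 0.178
gripper_force: 61.7
pos [0.4713 0.0773 0.1721] delta tool [-0.0096  0.0002  0.1141] xdir yaw 2.1868
0.17756724793575618
```

```bash
python3 -m inch '{"delta_pos":[[-0.0096,0,0],[0,0,0.025],[0,0,0.025],[0,0,0.025],[0,0,0.025],[0,0,0.012],[0,0,0],[0,0,0]],"spin":[0,0,0,0,0,0,0,0],"claw":[0,0,0,0,0,0,0,0]}'
python3 - <<'E'
from h import *
go(.5014,.0870,.060); print(bot.sense()['gripper_width'])
c,s=wcap('w10')
cv2.imwrite('pics/w10s.png',cv2.resize(c['pixels'][...,::-1],None,fx=1.5,fy=1.5,interpolation=cv2.INTER_CUBIC))
E
```

```text
clock: 20.85
eef_pos: [0.4774, 0.0691, 0.0605]
tool_rot: [0.458, 0.889, -0.0, -0.0]
ft_force: [-0.2, -0.2, -2.0]
gripper_width: 0.179
gripper_force: 61.7
pos [0.4774 0.0691 0.0605] delta tool [0.0006 0.0299 0.0005] xdir yaw 2.1897
0.1791265600945469
```

View pics/w10s.png

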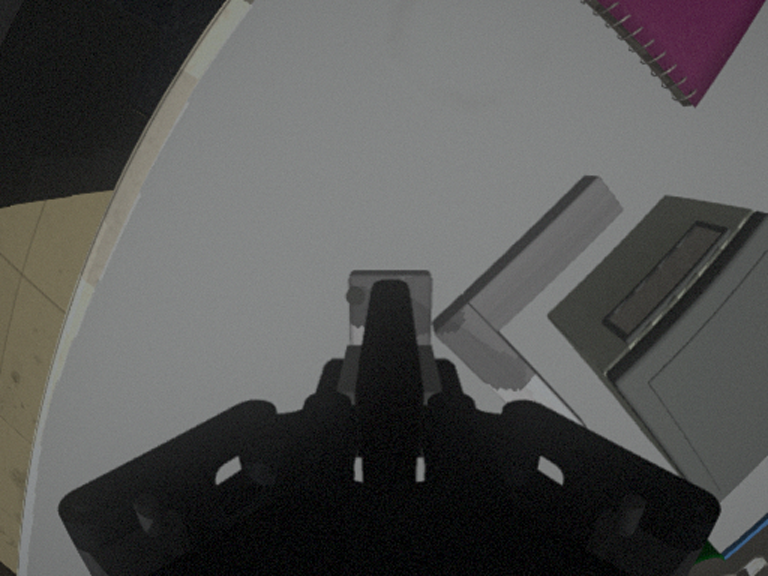

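The picture shows the square parallel to the tall cassette. The corner's foot is at (549,316), the front foot runs to (667,196), and the lid corner is at (607,377). The square's inner edge runs (502,331) to (622,209).

I compute the relative offset in the tool frame.

```bash
python3 - <<'E'
from h import *
c,s=wload('w10'); h=s['eef_pos'][2]; g=lambda u,v,z:wtool(c,u/1.5,v/1.5,h-z)[:2]
I,Ti=g(502,331,.0236),g(622,209,.0236); F,Fe=g(549,316,0),g(667,196,0); L=g(607,377,.08)
for n,p,q in(('sq',I,Ti),('cas',F,Fe)): d=q-p; print(n,p.round(4),np.degrees(np.arctan2(d[1],d[0])).round(2),np.hypot(*d).round(4))
print('lid corner',L.round(4))
P=[(549,316),(667,196)]
E
```

```text
sq [-0.0002  0.0505] 43.57 0.077
cas [-0.0016  0.0813] 44.79 0.0906
lid corner [0.0038 0.074 ]
```

Image and model agree within about 2 mm: roughly 30 mm to go along tool +y. I advance, then creep with the force reading.

```bash
cat > f.py <<'E'
from h import *
s=bot.sense(); f=Ro.from_quat(s['tool_rot']).inv().apply(s['ft_force']); t=Ro.from_quat(s['tool_rot']).inv().apply(s['wrist_torque'])
print('N_front',((f[0]-f[1])*.7071).round(2),'N_right',((-f[0]-f[1])*.7071).round(2),'fz',f[2].round(1),'torque',t.round(2),'yaw',yaw(),'w',round(s['gripper_width'],3))
E
python3 f.py
python3 -m inch '{"delta_pos":[[0,0.01,0],[0,0.009,0],[0,0.005,0],[0,0.001,0],[0,0,0],[0,0,0]],"spin":[0,0,0,0,0,0],"claw":[0,0,0,0,0,0]}'; python3 f.py
python3 -m inch '{"delta_pos":[[0,0.0015,0],[0,0,0]],"spin":[0,0],"claw":[0,0]}'; python3 f.py
python3 -m inch '{"delta_pos":[[0,0.0015,0],[0,0,0]],"spin":[0,0],"claw":[0,0]}'; python3 f.py
```

```text
N_front 0.38 N_right 0.4 fz 1.6 torque [ 0.07  0.02 -0.02] yaw 2.1899 w 0.179
clock: 21.4
eef_pos: [0.4973, 0.0842, 0.0609]
tool_rot: [0.458, 0.889, 0.0, 0.0]
ft_force: [-1.3, -0.2, -1.0]
gripper_width: 0.179
gripper_force: 61.7
N_front 1.23 N_right 0.37 fz 1.0 torque [ 0.07  0.01 -0.03] yaw 2.1912 w 0.179
clock: 21.57
eef_pos: [0.4987, 0.0849, 0.0609]
tool_rot: [0.458, 0.889, 0.0, 0.0]
ft_force: [-0.3, -0.6, -2.4]
gripper_width: 0.178
gripper_force: 61.8
N_front 0.16 N_right 0.67 fz 2.4 torque [ 0.06  0.04 -0.  ] yaw 2.1907 w 0.178
clock: 21.73
eef_pos: [0.5001, 0.0858, 0.0608]
tool_rot: [0.458, 0.889, 0.0, 0.0]
ft_force: [0.1, 0.1, -2.1]
gripper_width: 0.176
gripper_force: 61.8
N_front -0.07 N_right -0.11 fz 2.1 torque [ 0.07 -0.02  0.03] yaw 2.1907 w 0.176
```

```bash
for i in 1; do :; done
python3 -m inch '{"delta_pos":[[0,0.001,0],[0,0,0]],"spin":[0,0],"claw":[0,0]}'|sed -n 2p; python3 f.py
python3 -m inch '{"delta_pos":[[0,0.001,0],[0,0,0]],"spin":[0,0],"claw":[0,0]}'|sed -n 2p; python3 f.py
python3 -m inch '{"delta_pos":[[0,0.001,0],[0,0,0]],"spin":[0,0],"claw":[0,0]}'|sed -n 2p; python3 f.py
```

```text
eef_pos: [0.5004, 0.0864, 0.0607]
N_front 1.58 N_right 1.01 fz 2.4 torque [ 0.39  0.18 -0.04] yaw 2.1909 w 0.178
eef_pos: [0.5007, 0.0869, 0.0606]
N_front 3.42 N_right 2.39 fz 1.2 torque [ 0.97  0.47 -0.15] yaw 2.1911 w 0.18
eef_pos: [0.5008, 0.0873, 0.0605]
N_front 7.19 N_right 4.55 fz -0.7 torque [ 1.74  0.27 -0.08] yaw 2.191 w 0.181
```

Both faces bear. I even it out a little and hold.

```bash
python3 -m inch '{"delta_pos":[[0.0003,0,0],[0,0,0],[0,0,0],[0,0,0],[0,0,0],[0,0,0],[0,0,0],[0,0,0]],"spin":[0,0,0,0,0,0,0,0],"claw":[0,0,0,0,0,0,0,0]}'|sed -n 2p; python3 f.py
python3 - <<'E'
from h import *
c,s=wcap('w11')
im=c['pixels'][...,::-1]; cv2.imwrite('pics/w11s.png',cv2.resize(im[110:300,240:512],None,fx=2.9,fy=2.9,interpolation=cv2.INTER_CUBIC))
E
```

```text
eef_pos: [0.5007, 0.0873, 0.0605]
N_front 6.69 N_right 7.18 fz 0.0 torque [ 1.92 -0.02 -0.02] yaw 2.1909 w 0.177
```

View pics/w11s.png

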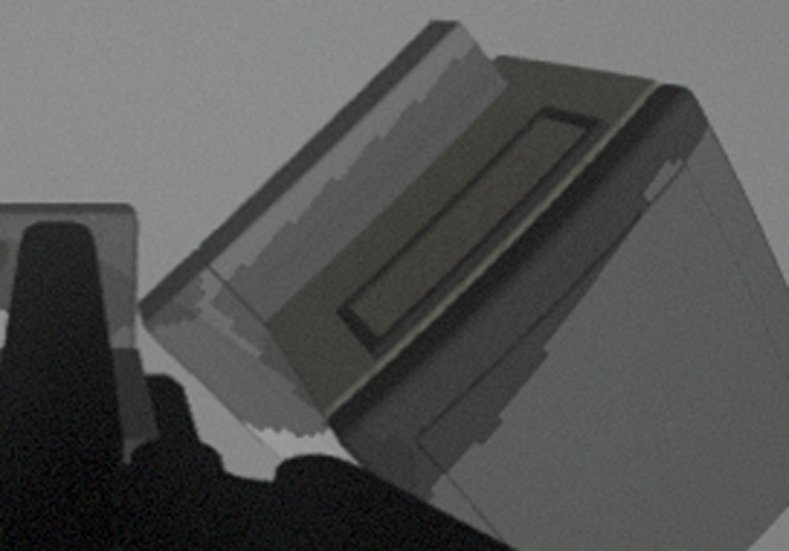

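Both legs lie flush on the front and right faces, and the forces are balanced at about 7 N each, held for 0.6 s. I back off diagonally, lift, and head to the middle cassette.

```bash
python3 -m inch '{"delta_pos":[[0,-0.01,0],[0,-0.02,0],[0,0,-0.03],[0,0,-0.03],[0,0,-0.03],[0,0,-0.01],[0,0,0],[0,0,0]],"spin":[0,0,0,0,0,0,0,0],"claw":[0,0,0,0,0,0,0,0]}'; python3 f.py
python3 - <<'E'
from h import *
go(.4758,-.3564,.16); print(bot.sense()['joint_pos'].round(3))
c,s=wcap('w12')
P=[(262/1.5,0)]
E
```

```text
clock: 23.62
eef_pos: [0.4778, 0.0702, 0.1609]
tool_rot: [0.458, 0.889, 0.001, 0.001]
ft_force: [0.1, 0.3, -2.5]
gripper_width: 0.177
gripper_force: 61.9
N_front -0.02 N_right -0.27 fz 2.5 torque [0.1  0.   0.02] yaw 2.1906 w 0.177
pos [0.4778 0.0702 0.1609] delta tool [-0.3461 -0.2494  0.0009] xdir yaw 2.1906
[ 0.009  0.387  1.981  0.     0.772 -0.611]
```

```bash
python3 -m inch '{"delta_pos":[[-0.0216,-0.0156,0],[-0.0216,-0.0156,0],[-0.0216,-0.0156,0],[-0.0216,-0.0156,0],[-0.0216,-0.0156,0],[-0.0216,-0.0156,0],[-0.0216,-0.0156,0],[-0.0216,-0.0156,0]],"spin":[0,0,0,0,0,0,0,0],"claw":[0,0,0,0,0,0,0,0]}' | sed -n '2p;5p'
python3 -m inch '{"delta_pos":[[-0.0216,-0.0156,0],[-0.0216,-0.0156,0],[-0.0216,-0.0156,0],[-0.0216,-0.0156,0],[-0.0216,-0.0156,0],[-0.0216,-0.0156,0],[-0.0216,-0.0156,0],[-0.0216,-0.0156,0]],"spin":[0,0,0,0,0,0,0,0],"claw":[0,0,0,0,0,0,0,0]}'| sed -n '2p;5p'
python3 -m inch '{"delta_pos":[[0,0,0],[0,0,0],[0,0,0]],"spin":[0.062,0.062,0],"claw":[0,0,0]}'| sed -n '2p;5p'
python3 - <<'E'
from h import *
go(.4758,-.3564,.06); print(bot.sense()['joint_pos'].round(3))
E
python3 f.py
```

```text
eef_pos: [0.4759, -0.144, 0.1591]
gripper_width: 0.181
eef_pos: [0.4748, -0.357, 0.1587]
gripper_width: 0.176
eef_pos: [0.4748, -0.3561, 0.1586]
gripper_width: 0.18
pos [ 0.4748 -0.3561  0.1586] delta tool [-0.001   0.0008  0.0986] xdir yaw 2.0632
[-0.755  0.528  1.715  0.     0.901 -1.247]
N_front 0.47 N_right -0.7 fz 2.3 torque [ 0.05  0.03 -0.01] yaw 2.0632 w 0.18
```

```bash
python3 -m inch '{"delta_pos":[[-0.001,0.001,0.025],[0,0,0.025],[0,0,0.025],[0,0,0.018],[0,0,0.006],[0,0,0],[0,0,0]],"spin":[-0.004,0,0,0,0,0,0],"claw":[0,0,0,0,0,0,0]}'| sed -n '2p;5p'
cat >> h.py <<'E'
def slip(f):
    c,s=wload(f); Q=refine(c,[(u/1.5,v/1.5) for u,v in [(502,331),(622,209),(600,185),(470,303)]],4)
    d=Q[1]-Q[0]; print(f,'leg angle deg',np.degrees(np.arctan2(d[1],d[0])).round(2))
E
python3 - <<'E'
from h import *
c,s=wcap('w13'); slip('w10'); slip('w13'); go(.5022,-.3421,.06)
E
python3 f.py
```

```text
eef_pos: [0.4769, -0.3563, 0.0617]
gripper_width: 0.179
n [50, 50, 50, 36] res [0.18 0.15 0.16 0.13] corners [[332.6000061035156, 221.0], [416.20001220703125, 139.89999389648438], [400.5, 118.19999694824219], [312.29998779296875, 200.39999389648438]]
w10 leg angle deg -44.14
n [50, 50, 50, 33] res [0.21 0.13 0.16 0.13] corners [[332.6000061035156, 220.89999389648438], [416.3999938964844, 139.60000610351562], [400.29998779296875, 118.4000015258789], [312.20001220703125, 200.3000030517578]]
w13 leg angle deg -44.1
pos [ 0.4772 -0.3566  0.0624] delta tool [0.0007 0.0289 0.0024] xdir yaw 2.0717
N_front -0.01 N_right 1.13 fz 2.1 torque [ 0.07  0.   -0.02] yaw 2.0717 w 0.178
```

No slip in the grip. Advance.

```bash
python3 -m inch '{"delta_pos":[[0.0007,0.01,0.0015],[0,0.009,0],[0,0.005,0],[0,0.001,0],[0,0,0],[0,0,0]],"spin":[0.004,0,0,0,0,0],"claw":[0,0,0,0,0,0]}'| sed -n '2p;5p'; python3 f.py
python3 -m inch '{"delta_pos":[[0,0.001,0],[0,0,0]],"spin":[0,0],"claw":[0,0]}'|sed -n 2p; python3 f.py
python3 -m inch '{"delta_pos":[[0,0.001,0],[0,0,0]],"spin":[0,0],"claw":[0,0]}'|sed -n 2p; python3 f.py
python3 -m inch '{"delta_pos":[[0,0.001,0],[0,0,0]],"spin":[0,0],"claw":[0,0]}'|sed -n 2p; python3 f.py
```

```text
eef_pos: [0.4985, -0.3437, 0.0604]
gripper_width: 0.18
N_front 0.27 N_right -0.34 fz 2.4 torque [-0.    0.02 -0.02] yaw 2.0674 w 0.18
eef_pos: [0.4992, -0.3435, 0.0603]
N_front -0.07 N_right -0.64 fz 2.9 torque [ 0.07 -0.01  0.05] yaw 2.0665 w 0.182
eef_pos: [0.5002, -0.3429, 0.0603]
N_front 0.05 N_right -0.21 fz 2.5 torque [ 0.05 -0.02 -0.01] yaw 2.0666 w 0.174
eef_pos: [0.5009, -0.3424, 0.0602]
N_front 1.33 N_right -0.77 fz 1.1 torque [ 0.25  0.09 -0.08] yaw 2.067 w 0.18
```

```bash
python3 -m inch '{"delta_pos":[[0.0006,0.0008,0],[0,0,0]],"spin":[0,0],"claw":[0,0]}'|sed -n 2p; python3 f.py
python3 -m inch '{"delta_pos":[[0.0004,0.0008,0],[0,0,0]],"spin":[0,0],"claw":[0,0]}'|sed -n 2p; python3 f.py
```

```text
eef_pos: [0.5011, -0.3419, 0.0603]
N_front 3.26 N_right 3.83 fz 0.5 torque [ 1.18 -0.25 -0.06] yaw 2.0672 w 0.177
eef_pos: [0.5012, -0.3416, 0.0604]
N_front 6.07 N_right 8.07 fz 0.0 torque [ 1.98 -0.41 -0.  ] yaw 2.0671 w 0.176
```

```bash
python3 -m inch '{"delta_pos":[[-0.0002,-0.0001,0],[0,0,0],[0,0,0],[0,0,0],[0,0,0],[0,0,0],[0,0,0],[0,0,0]],"spin":[0,0,0,0,0,0,0,0],"claw":[0,0,0,0,0,0,0,0]}'|sed -n 2p; python3 f.py
python3 - <<'E'
from h import *
wcap('w14'); slip('w14')
E
python3 -m inch '{"delta_pos":[[0,-0.01,0],[0,-0.02,0],[0,0,-0.03],[0,0,-0.03],[0,0,-0.03],[0,0,-0.01],[0,0,0],[0,0,0]],"spin":[0,0,0,0,0,0,0,0],"claw":[0,0,0,0,0,0,0,0]}'; python3 f.py
python3 - <<'E'
from h import *
a=-.191; d=np.array([np.cos(a+np.pi/4),np.sin(a+np.pi/4)]); P=np.array([.5455,-.1087]); print('contact',P-.047*d,'off',P-.077*d,'psi',a+2.356)
go(*(P-.077*d),.16)
E
```

```text
eef_pos: [0.5012, -0.3417, 0.0604]
N_front 5.06 N_right 6.43 fz 0.2 torque [ 1.83 -0.31  0.07] yaw 2.067 w 0.18
n [50, 48, 48, 29] res [0.22 0.21 0.14 0.22] corners [[331.70001220703125, 221.1999969482422], [415.20001220703125, 139.8000030517578], [400.29998779296875, 118.5999984741211], [311.8999938964844, 200.0]]
w14 leg angle deg -44.25
clock: 28.6
eef_pos: [0.4752, -0.3551, 0.1596]
tool_rot: [0.512, 0.859, 0.0, -0.0]
ft_force: [-0.1, 0.6, -3.1]
gripper_width: 0.181
gripper_force: 61.9
N_front 0.25 N_right -0.52 fz 3.1 torque [0.   0.1  0.02] yaw 2.0667 w 0.181
contact [ 0.50656117 -0.13502048] off [ 0.4817066  -0.15182079] psi 2.165
pos [ 0.4752 -0.3551  0.1596] delta tool [ 0.1757  0.1024 -0.0003] xdir yaw 2.0667
```

Middle corner done at 5 N on the front and 6.4 N on the right, skew about 0. Now the low one.

```bash
python3 -m inch '{"delta_pos":[[0.022,0.0128,0],[0.022,0.0128,0],[0.022,0.0128,0],[0.022,0.0128,0],[0.022,0.0128,0],[0.022,0.0128,0],[0.022,0.0128,0],[0.022,0.0128,0]],"spin":[0,0,0,0,0,0,0,0],"claw":[0,0,0,0,0,0,0,0]}' | sed -n '2p;5p'
python3 -m inch '{"delta_pos":[[0,0,0],[0,0,0.025],[0,0,0.025],[0,0,0.025],[0,0,0.018],[0,0,0.006],[0,0,0],[0,0,0]],"spin":[-0.098,0,0,0,0,0,0,0],"claw":[0,0,0,0,0,0,0,0]}'| sed -n '2p;5p'
python3 - <<'E'
from h import *
c,s=wcap('w15'); slip('w15'); go(.5066,-.1350,.06)
E
python3 f.py
```

```text
eef_pos: [0.481, -0.1502, 0.1582]
gripper_width: 0.183
eef_pos: [0.4816, -0.1516, 0.0608]
gripper_width: 0.179
n [50, 50, 50, 41] res [0.18 0.14 0.14 0.12] corners [[332.5, 221.0], [416.3999938964844, 139.60000610351562], [400.3999938964844, 118.5], [312.29998779296875, 200.39999389648438]]
w15 leg angle deg -44.12
pos [ 0.482  -0.1518  0.0615] delta tool [0.0002 0.0298 0.0015] xdir yaw 2.1648
N_front 0.69 N_right 0.48 fz 1.9 torque [ 0.09 -0.   -0.01] yaw 2.1648 w 0.181
```

```bash
python3 -m inch '{"delta_pos":[[0,0.01,0.001],[0,0.009,0],[0,0.006,0],[0,0.001,0],[0,0,0],[0,0,0]],"spin":[0,0,0,0,0,0],"claw":[0,0,0,0,0,0]}'| sed -n '2p;5p'; python3 f.py
python3 -m inch '{"delta_pos":[[0,0.001,0],[0,0,0]],"spin":[0,0],"claw":[0,0]}'|sed -n 2p; python3 f.py
python3 -m inch '{"delta_pos":[[0,0.001,0],[0,0,0]],"spin":[0,0],"claw":[0,0]}'|sed -n 2p; python3 f.py
python3 -m inch '{"delta_pos":[[0,0.001,0],[0,0,0]],"spin":[0,0],"claw":[0,0]}'|sed -n 2p; python3 f.py
```

```text
eef_pos: [0.5036, -0.137, 0.0604]
gripper_width: 0.18
N_front 0.4 N_right 0.03 fz 3.4 torque [ 0.09 -0.02 -0.03] yaw 2.1653 w 0.18
eef_pos: [0.5043, -0.1367, 0.0603]
N_front 0.38 N_right 0.15 fz 3.6 torque [ 0.07  0.02 -0.02] yaw 2.1645 w 0.179
eef_pos: [0.5047, -0.136, 0.0602]
N_front 1.8 N_right 0.53 fz 2.0 torque [ 0.46  0.19 -0.04] yaw 2.1647 w 0.178
eef_pos: [0.5051, -0.1354, 0.0601]
N_front 4.24 N_right 1.1 fz 1.8 torque [ 1.08  0.36 -0.12] yaw 2.165 w 0.177
```

```bash
python3 -m inch '{"delta_pos":[[0.0006,0.0006,0],[0,0,0]],"spin":[0,0],"claw":[0,0]}'|sed -n 2p; python3 f.py
python3 -m inch '{"delta_pos":[[0.0002,0.0003,0],[0,0,0],[0,0,0]],"spin":[0,0,0],"claw":[0,0,0]}'|sed -n 2p; python3 f.py
```

```text
eef_pos: [0.505, -0.1346, 0.06]
N_front 5.32 N_right 4.23 fz 2.2 torque [1.49 0.07 0.18] yaw 2.1646 w 0.179
eef_pos: [0.5051, -0.1345, 0.0601]
N_front 6.31 N_right 5.73 fz 1.3 torque [ 1.85 -0.06  0.24] yaw 2.1644 w 0.18
```

```bash
python3 -m inch '{"delta_pos":[[0,0,0],[0,0,0],[0,0,0],[0,0,0],[0,0,0],[0,0,0]],"spin":[0,0,0,0,0,0],"claw":[0,0,0,0,0,0]}'|sed -n 2p; python3 f.py
python3 - <<'E'
from h import *
c,s=wcap('w16'); slip('w16')
# lid orientation check in tool frame: front lid edge vs leg edge
h=s['eef_pos'][2]; T=c['T_tool_cam']
def pix(p):
    q=np.linalg.inv(T)@np.r_[p,1]; q=q[:3]; th=np.arctan2(np.hypot(q[0],q[1]),q[2]); n=np.hypot(q[0],q[1]); return np.r_[c['cx'],c['cy']]+c['fx']*th*q[:2]/n
zt=h-.045; o=np.array([0,.048]); ex=np.array([-.7071,.7071]); ey=np.array([.7071,.7071])
Q=[pix(np.r_[o+a*ex+b*ey,zt]) for a,b in((0,0),(0,.09),(.11,.09),(.11,0))]; print(np.round(Q).tolist())
Q=refine(c,Q,5); W=[wtool(c,u,v,zt)[:2] for u,v in Q[:2]]; d=W[1]-W[0]; print(W,np.degrees(np.arctan2(d[1],d[0])))
E
```

```text
eef_pos: [0.505, -0.1345, 0.06]
N_front 5.44 N_right 5.24 fz 1.0 torque [ 1.82 -0.01  0.25] yaw 2.1644 w 0.179
n [43, 48, 50, 45] res [0.2  0.16 0.15 0.1 ] corners [[331.5, 220.8000030517578], [414.79998779296875, 139.60000610351562], [400.20001220703125, 118.5], [312.0, 200.39999389648438]]
w16 leg angle deg -44.23
[[339.0, 233.0], [443.0, 131.0], [503.0, 242.0], [422.0, 322.0]]
n [50, 48, 41, 22] res [0.29 0.43 0.31 0.19] corners [[336.20001220703125, 231.3000030517578], [441.70001220703125, 128.8000030517578], [504.29998779296875, 243.3000030517578], [422.6000061035156, 323.70001220703125]]
[array([0.00141237, 0.0459068 ]), array([0.06479669, 0.1102787 ])] 45.442899002778184
```

The low corner has both faces at about 5 N for 1 s and a skew of about 0.4 deg by the lid edge. I retreat, lift high, and find the notebook again.

```bash
python3 -m inch '{"delta_pos":[[0,-0.01,0],[0,-0.02,0],[0,0,-0.03],[0,0,-0.03],[0,0,-0.03],[0,0,-0.025],[0,0,0],[0,0,0]],"spin":[0,0,0,0,0,0,0,0],"claw":[0,0,0,0,0,0,0,0]}'|sed -n '2p;5p'
cat > nb.py <<'E'
from h import *
c=cap('top','topnb'); hsv=cv2.cvtColor(c['pixels'],cv2.COLOR_RGB2HSV); print(hsv[212,187])
m=np.zeros(hsv.shape[:2],np.uint8); w=slice(165,245),slice(140,240); H=hsv[w]; m[w]=(H[...,1]>80)&(H[...,0]>150)&(H[...,0]<172)
r=rect(c,m,.011); print('top nb',np.round(r[0],4),np.round(r[1],3),round(r[2],1),m.sum())
N=np.array(r[0]); p=yaw(); d=np.array([np.sin(p),-np.cos(p)]); print('tcp',N-.071*d); go(*(N-.071*d),.175); print(bot.sense()['joint_pos'].round(3))
c=cap('scene','scnb'); hsv=cv2.cvtColor(c['pixels'],cv2.COLOR_RGB2HSV)
m=np.zeros(hsv.shape[:2],np.uint8); w=slice(150,230),slice(110,260); H=hsv[w]; m[w]=(H[...,1]>70)&(H[...,0]>150)&(H[...,0]<175)
r=rect(c,m,.011); print('scene nb',np.round(r[0],4),np.round(r[1],3),round(r[2],1),m.sum())
E
python3 nb.py
```

```text
eef_pos: [0.4815, -0.1515, 0.1762]
gripper_width: 0.181
[161 125 108]
top nb [0.4384 0.3275] [0.144 0.208] 86.6 2079
tcp [0.37952558 0.28782052]
pos [ 0.481  -0.1512  0.175 ] delta tool [ 4.207e-01  1.615e-01 -1.000e-04] xdir yaw 2.1646
[-0.436  0.393  1.916  0.     0.832 -1.03 ]
scene nb [0.4403 0.329 ] [0.143 0.206] 87.3 1079
```

```bash
python3 -m inch '{"delta_pos":[[0.0242,0.0163,0],[0.0242,0.0163,0],[0.0242,0.0163,0],[0.0242,0.0163,0],[0.0242,0.0163,0],[0.0242,0.0163,0],[0.0242,0.0163,0],[0.0242,0.0163,0]],"spin":[0,0,0,0,0,0,0,0],"claw":[0,0,0,0,0,0,0,0]}'|sed -n '2p;5p'
python3 -m inch '{"delta_pos":[[0.0242,0.0163,0],[0.0242,0.0163,0],[0.0242,0.0163,0],[0.0242,0.0163,0],[0,0,0],[0,0,0]],"spin":[0,0,0,0,0,0],"claw":[0,0,0,0,0,0]}'|sed -n '2p;5p'
python3 nb.py
```

```text
eef_pos: [0.4803, 0.0836, 0.1737]
gripper_width: 0.178
eef_pos: [0.4801, 0.1999, 0.1736]
gripper_width: 0.177
[161 126  69]
top nb [0.4395 0.3461] [0.107 0.208] 86.6 1259
tcp [0.38069272 0.30631732]
pos [0.4803 0.199  0.1738] delta tool [ 0.1447 -0.0223 -0.001 ] xdir yaw 2.1661
[ 0.266  0.416  1.879 -0.     0.849 -0.33 ]
scene nb [0.4412 0.3376] [0.126 0.205] 87.3 728
```

The arm now hides part of the notebook, but its far edge is where it was, so it hasn't moved. I go over it and lower.

```bash
python3 -m inch '{"delta_pos":[[0.0217,-0.0056,0],[0.0217,-0.0056,0],[0.0217,-0.0056,0],[0.0217,-0.0056,0],[0.0217,-0.0056,0],[0.0217,-0.0056,0],[0,0,0],[0,0,0]],"spin":[0,0,0,0,0,0,0,0],"claw":[0,0,0,0,0,0,0,0]}'|sed -n '2p;5p'
python3 -m inch '{"delta_pos":[[0,0,0.025],[0,0,0.025],[0,0,0.025],[0,0,0.02],[0,0,0.007],[0,0,0],[0,0,0]],"spin":[0,0,0,0,0,0,0],"claw":[0,0,0,0,0,0,0]}'|sed -n '2p;5p'; python3 f.py
python3 - <<'E'
from h import *
go(.38,.288,.064); c,s=wcap('w17'); slip('w17')
E
```

```text
eef_pos: [0.3799, 0.2876, 0.1751]
gripper_width: 0.179
eef_pos: [0.3809, 0.2876, 0.0736]
gripper_width: 0.179
N_front -0.07 N_right 0.49 fz 2.6 torque [ 0.07 -0.02 -0.04] yaw 2.1637 w 0.179
pos [0.3809 0.2876 0.0736] delta tool [ 0.0008 -0.0005  0.0096] xdir yaw 2.1637
n [50, 50, 50, 48] res [0.19 0.08 0.16 0.1 ] corners [[332.29998779296875, 220.8000030517578], [416.29998779296875, 139.5], [399.29998779296875, 119.4000015258789], [312.29998779296875, 200.3000030517578]]
w17 leg angle deg -44.07
```

```bash
python3 -m inch '{"delta_pos":[[0,0,0.004],[0,0,0.003],[0,0,0.001],[0,0,0]],"spin":[0,0,0,0],"claw":[0,0,0,0]}'|sed -n '2p;5p'; python3 f.py
python3 -m inch '{"delta_pos":[[0,0,0.001],[0,0,0]],"spin":[0,0],"claw":[0,0]}'|sed -n 2p; python3 f.py
python3 -m inch '{"delta_pos":[[0,0,0.001],[0,0,0]],"spin":[0,0],"claw":[0,0]}'|sed -n 2p; python3 f.py
```

```text
eef_pos: [0.3802, 0.2881, 0.0654]
gripper_width: 0.178
N_front -0.28 N_right -0.75 fz 2.7 torque [ 0.03  0.03 -0.  ] yaw 2.1649 w 0.178
eef_pos: [0.3802, 0.2882, 0.0643]
N_front 0.16 N_right -0.76 fz 2.4 torque [ 0.07 -0.01  0.01] yaw 2.165 w 0.182
eef_pos: [0.3803, 0.2882, 0.0634]
N_front -0.25 N_right 0.71 fz -0.0 torque [-0.03  0.04 -0.01] yaw 2.1648 w 0.175
```

The load is taken off: it rests on the notebook. Release and rise.

```bash
python3 -m inch '{"delta_pos":[[0,0,0],[0,0,0],[0,0,0],[0,0,0],[0,0,0],[0,0,0]],"spin":[0,0,0,0,0,0],"claw":[0.3,0.5,0.7,0.7,0.7,0.7]}'|sed -n '2,5p'
python3 -m inch '{"delta_pos":[[0,0,-0.01],[0,0,-0.02],[0,0,-0.03],[0,0,-0.035],[0,0,-0.035],[0,0,-0.02],[0,0,0],[0,0,0]],"spin":[0,0,0,0,0,0,0,0],"claw":[0.7,0.7,0.7,0.7,0.7,0.7,0.7,0.7]}'|sed -n '2,5p'
cat > fin.py <<'E'
from h import *
c,s=wcap('w18'); hsv=cv2.cvtColor(c['pixels'],cv2.COLOR_RGB2HSV)
m=((hsv[...,1]>70)&(hsv[...,0]>150)&(hsv[...,0]<175)).astype(np.uint8)
ys,xs=np.nonzero(m); print('nb px',m.sum(),xs.min(),xs.max(),ys.min(),ys.max())
P=np.array([wray(c,s,u,v,.011)[:2] for u,v in zip(xs[::7],ys[::7])]).astype(np.float32); k=cv2.minAreaRect(P); print('nb wrist',k)
# square's bright legs inside the notebook's box
g=((hsv[...,1]<45)&(hsv[...,2]>70)).astype(np.uint8); box=cv2.fillConvexPoly(np.zeros_like(m),cv2.convexHull(np.c_[xs,ys].astype(np.int32)),1); g&=cv2.erode(box,np.ones((5,5)))
g=cv2.morphologyEx(g,cv2.MORPH_OPEN,np.ones((3,3)))
ys,xs=np.nonzero(g); P=np.array([wray(c,s,u,v,.027)[:2] for u,v in zip(xs,ys)]); print('bright',len(P),P.min(0),P.max(0),'expected origin',.4192,.3144,'tips',(.497,.299),(.434,.393))
E
python3 fin.py
```

```text
eef_pos: [0.3802, 0.2881, 0.0633]
tool_rot: [0.469, 0.883, 0.0, 0.0]
ft_force: [0.1, 0.2, 1.0]
gripper_width: 0.701
eef_pos: [0.3803, 0.2882, 0.2141]
tool_rot: [0.469, 0.883, 0.001, 0.001]
ft_force: [-0.1, -0.4, 0.2]
gripper_width: 0.7
nb px 15092 0 511 2 383
nb wrist ((0.5123274922370911, 0.20896315574645996), (1.1944509744644165, 0.7346943616867065), 33.35270690917969)
bright 35392 [ 0.03125632 -0.21114661] [0.92287648 0.39992932] expected origin 0.4192 0.3144 tips (0.497, 0.299) (0.434, 0.393)
```

```bash
python3 -m inch '{"delta_pos":[[-0.026,-0.0057,-0.005],[-0.026,-0.0057,-0.005],[-0.026,-0.0057,-0.005],[-0.026,-0.0057,-0.005],[-0.026,-0.0057,-0.005],[-0.026,-0.0057,-0.005],[-0.026,-0.0057,0],[-0.026,-0.0057,0]],"spin":[0,0,0,0,0,0,0,0],"claw":[1,1,1,1,1,1,1,1]}'|sed -n '2p'
python3 -m inch '{"delta_pos":[[-0.026,-0.0057,0],[-0.026,-0.0057,0],[-0.026,-0.0057,0],[-0.026,-0.0057,0],[0,0,0],[0,0,0]],"spin":[0,0,0,0,0,0],"claw":[1,1,1,1,1,1]}'|sed -n '2p'
cat > fin.py <<'E'
from h import *
for name,w in(('top',(slice(165,245),slice(140,245))),('scene',(slice(110,230),slice(110,260)))):
    c=cap(name,'fin'+name); hsv=cv2.cvtColor(c['pixels'],cv2.COLOR_RGB2HSV)
    m=np.zeros(hsv.shape[:2],np.uint8); H=hsv[w]; m[w]=(H[...,1]>70)&(H[...,0]>150)&(H[...,0]<175)
    k=cv2.convexHull(np.argwhere(m)[:,::-1].astype(np.int32)); box=cv2.fillConvexPoly(np.zeros_like(m),k,1)
    r=rect(c,box,.011); print(name,'nb',np.round(r[0],4),np.round(r[1],3),round(r[2],1),m.sum(),box.sum())
    g=((hsv[...,1]<60)&(hsv[...,2]>125)).astype(np.uint8)&box
    if name=='top': g&=cv2.erode(box,np.ones((3,3)))
    n,l,st,ce=cv2.connectedComponentsWithStats(g); i=1+st[1:,4].argmax(); print('bright',st[i].tolist())
    r=rect(c,(l==i),.027); print('  square hull rect',np.round(r[0],4),np.round(r[1],3),round(r[2],1))
    v=np.argwhere(l==i)[:,::-1]; P=np.array([ray(c,*q,.027)[:2] for q in v]); print('  x',P[:,0].min(),P[:,0].max(),'y',P[:,1].min(),P[:,1].max())
E
python3 fin.py; python3 -c "from station import bot;print(bot.sense()['clock'])"
```

```text
eef_pos: [0.4588, 0.0889, 0.242]
eef_pos: [0.4979, -0.0096, 0.2416]
top nb [0.4382 0.3273] [0.148 0.212] 86.7 1662 2182
bright [168, 197, 31, 26, 248]
  square hull rect [0.4541 0.336 ] [0.099 0.099] 79.4
  x 0.4001479302021811 0.49397587863740144 y 0.2807151979376138 0.39160262618374453
scene nb [0.4404 0.33  ] [0.15  0.208] 86.3 661 1243
bright [156, 179, 37, 24, 251]
  square hull rect [0.4213 0.28  ] [0.16  0.064] 12.2
  x 0.342962852091562 0.49939933118933183 y 0.23756109799779024 0.31397297933275503
38.4333
```

The top view confirms it: the square's 99 x 99 mm outline lies as planned, with its middle about 1 mm from the notebook's middle. Handing in.

```bash
python3 -c "from station import bot;print(bot.job_done())"
```

```text
the job is handed in; nothing more can be done
None
```

I handed the job in at about 38 s; the hand-in returned no verdict, but by my own readings all three lids are home, each corner was pressed at about 5–7 N per face (tall, middle, low), and the square lies flat on the notebook about 1 mm from its middle.

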